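Right the fallen bottles and restart the labeller infeed

ROBOT

A 6-joint arm with a two-finger parallel gripper is mounted at the origin on the work surface. World frame = base frame: x ahead of the robot, y to its left, z up, the work surface at z = 0. Lengths are in m, angles in rad, forces in N, time in s.
With the tool pointing down it reaches from about 0.3 to 0.75 m from the base axis. Payload 8.5 kg.
Tool frame: the origin (TCP) lies between the finger pads; the fingertips stand 19 mm ahead of it and the grasp point (between the pads) is the TCP; z points along the fingers, y is the line along which they close (so a half turn about z gives the same grasp; the last joint's range is limited). The gripper opens to 88 mm and grips with 3 to 60 N. Pads are 18 mm wide; open, the fingers measure 123 mm over their backs; the gripper's body (75 mm by 187 mm) begins 45 mm behind the grasp point.
Start: joints at [-1.339, 0.381, 1.297, -0, 1.464, -0.215], TCP at [0.238, -0.496, 0.258] pointing down, gripper open.
Joint ranges: [-3.11, 3.11], [-0.89, 2.33], [0.22, 2.48], [-1.42, 4.56], [0.17, 2.85], [-2.88, 2.88]. Speed limits (rad/s): [2.39, 2.39, 3.14, 3.14, 3.14, 3.14].

INTERFACE

Orientations are given as a unit quaternion [x, y, z, w].
In Python, from workcell import arm, imaging gives the robot as it stands.
- The arm moves only by the tool carry_out, never from a script. Its argument "rows" is a list that holds one entry, the list of rows, each a list of 5 numbers: the opening, from 0 (shut) to 1 (fully open), then the shift along the tool's x, y, z in mm, then the turn about the tool's z in degrees. A call has 1 to 5 rows; each row shifts and turns the commanded pose from where the row before left it, along the tool's axes as they then stand; what a row does not reach is not made up. A row lasts 1/8 s, in which the tool goes at most 62.5 mm and 10.7 degrees, less where a joint would pass 70% of its speed; a pose out of reach is approached as far as the arm can. A call is refused whole if a number of a shift passes 62.5 or a number of a turn 10.7, either way. A call with a gripper value outside its range is refused whole. The fingers move at their own pace and stop on an object; the grip force is fixed at half the most. Time passes only in rows, so rows that do not move let the fingers close. It gives the time, the measured TCP pose, the force, the opening and the grip force at its end, in the units of the state.
- arm.state(): the state, without advancing time (a new reading comes with each control period).
- imaging.camera(name): name is "side" or "top" or "wrist"; returns a dict with "pixels" (384x512x3 uint8, red, green, blue), "camera_matrix" (3x3 intrinsics, pixels), "dist_coeffs" ([k1, k2, p1, p2, k3] as OpenCV has them; the pictures are not rectified), "view" (4x4, takes a point from world to camera coordinates). Camera axes: x right, y up, looking along -z (the intrinsics and any distortion apply to the point x, -y, -z); pixel columns grow to the right and rows downward; lengths in m; the calibration is good to about 2 mm. A picture is of the moment at which its call begins. There is no depth.
- arm.hand_in(): hands the job in; it is judged then, once.
Trained networks look in the newest picture that a camera, given by its name, has taken for a name from the list of things; names that differ only in an ending like _2 or _b are one class to them, and where a whole thing is asked for, a point or a joint stands for the part that bears it (a point fixed in the world has none). Each returns a list of dicts, best first, with "confidence" (0 to 1); they miss things now and then, are a little off and sometimes report something else, mostly with a low value. They report only what shows in the picture. A call takes as long as a camera call. They do not tell look-alikes from the thing itself.
- imaging.masks_of(camera, thing): "region" (384x512 bool, what is visible of it) and "bbox" ([left, top, right, bottom] in pixels, round what is visible of it).
- imaging.landmark_of(camera, thing): "at" ([column, row] in pixels: a listed point, or the origin of a listed thing).
The state is a dict: "time_s": time; "joint_pos": joint angles; "qvel": joint speeds; "effort": joint torques, N m; "eef_pos": TCP position; "orientation": TCP orientation; "contact_force": force on the tool from outside, world axes, zero at the start; "wrist_torque": the same for the moment, N m; "gripper_width": finger opening in m; "gripper_force": force on a finger pad.
Only numpy, scipy, OpenCV 4.12 (cv2) and the standard library are available. Lean on these libraries where they do the work, as an engineer would, in place of code of your own. Each camera call takes 0.05 s, during which the arm holds its last target. There are 200 camera calls.

TASK

Two unlabelled bottles have fallen over in the two lanes of the labeller's infeed: stand each upright in its own lane, on the white area in front of the orange pusher. Then twist the red spring-return knob clockwise to its stop, so that the pusher slides both bottles onto the green strips, and let go so that the knob springs fully back. Finally push the yellow-tipped lever all the way over to its far side, away from the robot, to run; leave the labelled bottles where they stand.

Things in the scene. Friction and masses are not known exactly. Their poses are not given: they have to be found in the camera images.
- infeed: fixed two-lane bottle infeed: grey plate 250 mm (x) by 490 mm (y), 8 mm thick (its top is the lane floor). Origin on the table, midway between the lanes at the pusher's home face; bottles travel along its +y. Lane centres at its x = -75 mm (near) and +75 mm (far), 70 mm wide between strips 10 mm high. Blue housing, 250 mm wide, 50 mm tall, from y = -170 to -55 mm
- green_near (a point): centre of the green strip on the floor of the near lane, 102 mm in front of the pusher's home face; the strip spans infeed y = 80 to 125 mm. The white area of this lane spans y = 2 to 75 mm. A bottle stands on an area when its axis is over it
- green_far (a point): centre of the green strip on the floor of the far lane, 102 mm in front of the pusher's home face; the strip spans infeed y = 80 to 125 mm. The white area of this lane spans y = 2 to 75 mm. A bottle stands on an area when its axis is over it
- bottle_near: fallen bottle in the near lane, lying along it, cap away from the pusher, base at infeed y = 72 to 86 mm; tipped up about its base's lower edge, its axis comes 28 mm nearer the pusher, onto the white area. Dark body 56 mm in diameter, 86 mm tall; grey cap 34 mm in diameter from 104 to 150 mm; about 0.16 kg. Origin: centre of base; z from base to cap
- bottle_far: fallen bottle in the far lane, lying in the same way. Dark body 56 mm in diameter, 86 mm tall; grey cap 34 mm in diameter from 104 to 150 mm; about 0.16 kg. Origin: centre of base; z from base to cap
- pusher_face (a point): the middle of the front face of the orange pusher, which has one plate 60 mm wide and 45 mm tall (from 4 mm above the lane floor) in each lane; at infeed y = 0 at home. It is geared to the knob: 45 mm of travel along infeed +y per radian, 63 mm at the stop. Stand bottles a few mm clear of it: a base edge can catch on its face
- knob_grip (a point): grip point of the red knob, on its upright axis at infeed x = -60, y = -110, z = 122 mm: the middle of the bar's height of 36 mm. The bar is 72 mm long and 16 mm thick, its top at z = 134 mm; under it lies a black disc 64 mm in diameter, top at z = 98 mm. The frame's x runs along the bar; at rest it is parallel to the infeed's x
- knob (a joint): angle of the red knob: 0 at rest, grows as it is turned clockwise seen from above, 1.4 rad at its stop. A spring turns it back (0.03 N m at rest, 0.14 N m at the stop); with two bottles to push it takes up to 0.3 N m
- lever (a joint): angle of the yellow-tipped toggle lever: 0 leaning to infeed -x (start, 0 to 0.15), 1.0 rad thrown over to infeed +x (run). It stands on a block 25 mm tall, stays where it is left and moves with under 3 N. Pivot along infeed y at infeed x = 60, y = -110, z = 72 mm; the rod is 60 mm long, 10 mm thick, upright at 0.5 rad
- lever_tip (a point): centre of the yellow ball, 26 mm in diameter, at the end of the lever; at z = 125 mm when the lever is at either end
- near_a: bystander, the standing bottle nearest the fallen one in the near lane, with a white label: do not disturb. Same size as the fallen bottles. Origin: centre of its base, z up
- near_b: bystander, the standing bottle next to the end wall in the near lane, with a white label: do not disturb. Same size as the fallen bottles. Origin: centre of its base, z up
- far_a: bystander, the standing bottle nearest the fallen one in the far lane, with a white label: do not disturb. Same size as the fallen bottles. Origin: centre of its base, z up
- far_b: bystander, the standing bottle next to the end wall in the far lane, with a white label: do not disturb. Same size as the fallen bottles. Origin: centre of its base, z up
Not all that is in view belongs to the job. Leave any purple look-alike of the bottle_far alone.

How it is judged:
By the outcome, as a careful person would: the job done as asked, in the order asked, and still so for the second after the job is handed in, with the robot touching nothing.
It also fails if it takes over 72 s, if anything falls off the work surface, if the arm or the gripper's body presses on something with over 40 N, if the wrist force passes 120 N, or if a joint passes its speed limit or range.

## Working session

There is one attempt and no reset: what is moved stays moved. The work goes in short steps, Python scripts to look and compute and a tool call to move; the robot and the scene stay as the last step left them, time stands still between calls to the robot, and variables do not carry over. Pictures are saved under pics/ and viewed, at most 10 in all, crops included, and the job is handed in when it is done.

Besides the shell and the picture viewer there is one more tool, called in YAML: its name, and indented under it one key for each argument. carry_out: Moves the arm, as the interface text tells. Its arguments: {"type":"object","properties":{"rows":{"type":"array"}},"required":["rows"]}

```bash
ls; mkdir -p pics; python3 - <<'E'
from workcell import arm, imaging
import cv2,numpy as np
ims=[]
for n in ["side","top"]:
    c=imaging.camera(n); ims.append(c["pixels"])
    print(n,c["camera_matrix"].tolist(),c["dist_coeffs"],np.round(c["view"],3).tolist())
    cv2.imwrite(f"pics/{n}0.png",cv2.resize(c["pixels"],(800,600))[:,:,::-1])
    for t in ["green_near","green_far","bottle_near","bottle_far","pusher_face","knob_grip","lever_tip","near_a","far_a","infeed"]:
        print(t,[(np.round(d["at"],1).tolist(),round(d["confidence"],2)) for d in imaging.landmark_of(n,t)])
print(arm.state())
E
```

```text
pics
side [[487.72956143384397, 0.0, 256.12669328742004], [0.0, 487.72956143384397, 193.97227891274187], [0.0, 0.0, 1.0]] [-0.15647899  0.          0.          0.          0.        ] [[-0.919, -0.393, -0.024, 0.579], [0.215, -0.553, 0.805, -0.199], [-0.329, 0.735, 0.593, -1.035], [0.0, 0.0, 0.0, 1.0]]
green_near [([312.3, 219.2], 0.76), ([301.2, 135.6], 0.73)]
green_far [([253.2, 206.6], 0.74), ([315.8, 206.0], 0.7)]
bottle_near [([315.3, 208.7], 0.79)]
bottle_far [([260.0, 194.7], 0.77), ([188.4, 198.4], 0.75), ([376.0, 174.4], 0.59)]
pusher_face [([298.8, 182.6], 0.74)]
knob_grip []
lever_tip [([299.9, 133.1], 0.58)]
near_a [([265.3, 296.5], 0.82), ([286.4, 275.5], 0.79)]
far_a [([220.1, 251.8], 0.75), ([203.8, 273.8], 0.74), ([297.3, 191.7], 0.24)]
infeed [([295.9, 190.0], 0.94)]
top [[466.27563047944864, 0.0, 259.6786782511387], [0.0, 466.27563047944864, 191.10580747258956], [0.0, 0.0, 1.0]] [-0.045214  0.        0.        0.        0.      ] [[-0.007, -1.0, 0.016, 0.004], [0.998, -0.006, 0.064, -0.611], [-0.064, 0.017, 0.998, -1.386], [0.0, 0.0, 0.0, 1.0]]
green_near [([275.0, 
[... 484 characters left out ...]
'joint_pos': array([-1.33928975e+00,  3.80605689e-01,  1.29738652e+00, -3.44439065e-05,
        1.46359354e+00, -2.15324478e-01]), 'qvel': array([-0.00182394,  0.00028452, -0.00115579, -0.00090977,  0.00142908,
        0.00093967]), 'effort': array([-4.45678725e-04, -4.37812114e+01, -2.24726933e+01,  7.13417097e-02,
        3.15068546e-02, -1.62355292e-05]), 'eef_pos': array([ 0.23763599, -0.4959996 ,  0.2577499 ]), 'orientation': array([ 9.75145981e-01,  2.21563343e-01, -1.70946014e-05,  3.59060380e-06]), 'contact_force': array([ 1.00211788, -0.03348145, -0.2030383 ]), 'wrist_torque': array([ 0.01524507, -0.01365679, -0.03079854]), 'gripper_force': 0.0, 'gripper_width': 0.08827947664349874}
```

View pics/top0.png

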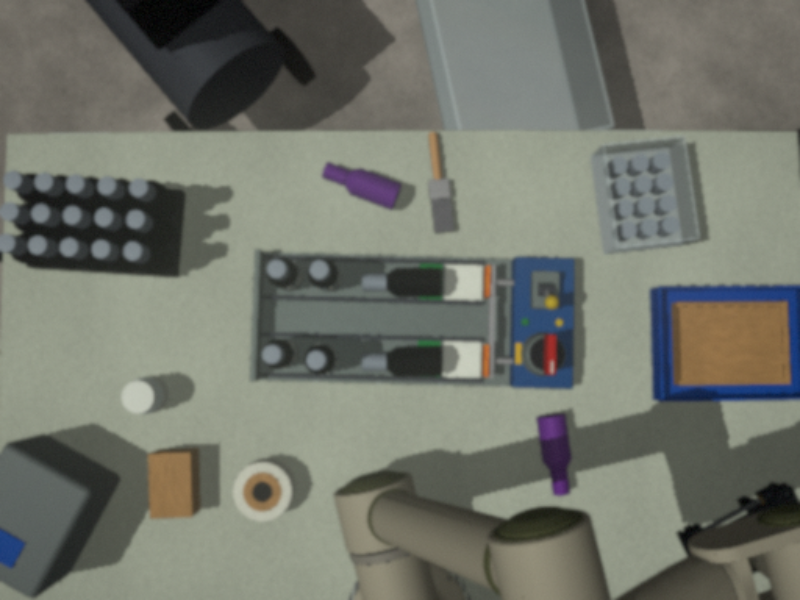

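View pics/side0.png

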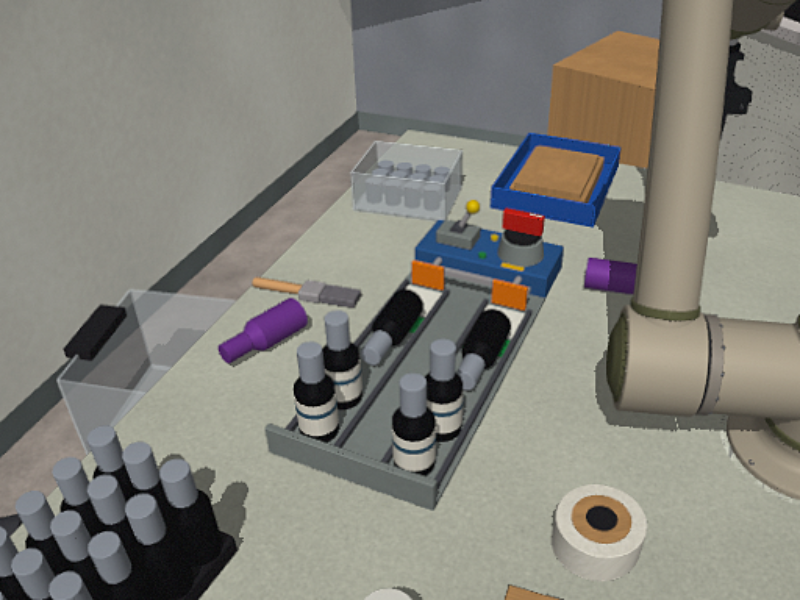

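The top view (800 px scale) shows the infeed. The near bottle lies at about (425,360) and the far one at (420,282), both dark with caps pointing left. The knob is at (551,353) and the lever tip at (551,302). The two purple bottles, at (362,187) and (555,452), are look-alikes outside the lanes. Next I fit the infeed pose.

```bash
cat > h.py <<'E'
import numpy as np, cv2
from scipy.optimize import least_squares
from workcell import arm, imaging
def proj(c,P):
    P=np.atleast_2d(P); V=c["view"]; q=P@V[:3,:3].T+V[:3,3]; q=q*[1,-1,-1]
    return cv2.projectPoints(q.reshape(-1,1,3),np.zeros(3),np.zeros(3),c["camera_matrix"],c["dist_coeffs"])[0].reshape(-1,2)
def back(c,uv,z):
    n=cv2.undistortPoints(np.array(uv,float).reshape(-1,1,2),c["camera_matrix"],c["dist_coeffs"]).reshape(-1,2)
    R=c["view"][:3,:3];t=c["view"][:3,3]; d=np.c_[n[:,0],-n[:,1],-np.ones(len(n))]@R; o=-R.T@t
    return o+d*((z-o[2])/d[:,2])[:,None]
def W(p,P):
    P=np.atleast_2d(P).astype(float); c,s=np.cos(p[2]),np.sin(p[2])
    return np.c_[p[0]+c*P[:,0]-s*P[:,1],p[1]+s*P[:,0]+c*P[:,1],P[:,2]]
def inv(p,P):
    P=np.atleast_2d(P); c,s=np.cos(p[2]),np.sin(p[2]); a=P[:,0]-p[0];b=P[:,1]-p[1]
    return np.c_[c*a+s*b,-s*a+c*b,P[:,2]]
E
python3 - <<'E'
from h import *
top=imaging.camera("top"); im=top["pixels"]; hsv=cv2.cvtColor(im,cv2.COLOR_RGB2HSV)
H,S,V=[hsv[:,:,i].astype(int) for i in range(3)]
roi=np.zeros(H.shape,bool); roi[150:260,155:385]=1
def blob(m,name,k=2):
    n,l,st,ce=cv2.connectedComponentsWithStats((m&roi).astype(np.uint8))
    o=np.argsort(-st[1:,4])[:k]+1
    for i in o: print(name,st[i].tolist(),ce[i].round(1))
    return l==o[0],ce[o]
b,_=blob((H>105)&(H<125)&(S>150),"blue")
b=cv2.morphologyEx(b.astype(np.uint8),cv2.MORPH_CLOSE,np.ones((15,15)))
r=cv2.minAreaRect(cv2.findNonZero(b)); print(r); box=cv2.boxPoints(r)
_,red=blob(((H<6)|(H>174))&(S>150)&(V>100),"red"); _,org=blob((H>6)&(H<18)&(S>150)&(V>130),"orange"); _,wh=blob((S<40)&(V>190),"white"); _,ye=blob((H>=18)&(H<32)&(S>150),"yellow",3)
# corners of blue sorted to model
Cm=np.array([[-125,-170,50],[125,-170,50],[125,-55,50],[-125,-55,50]])/1e3
wb=back(top,box,.05); print("blue world",wb.round(4).tolist())
g=np.array([[-75,102,8],[75,102,8.]])/1e3; gp=np.array([[275,229.6],[273.9,183.4]])
K=np.array([[-60,-110,134]])/1e3
def f(p):
    pc=proj(top,W(p,Cm)); d=np.linalg.norm(pc[:,None]-box[None],axis=2).argmin(1)
    return np.r_[(pc-box[d]).ravel(),(proj(top,W(p,K))-red[:1]).ravel(),0.7*(proj(top,W(p,g))-gp).ravel()]
s=least_squares(f,[wb[:,0].mean(),wb[:,1].mean()+.1125,0],loss='soft_l1'); p=s.x; print("pose",p,np.degrees(p[2]));print(f(p).round(1))
np.save("p.npy",p)
side=imaging.camera("side")
print("side pusher pred",proj(side,W(p,[[0,0,.0345]])),"green",proj(side,W(p,g)),"top pusher",proj(top,W(p,[[0,0,.0345]])))
for n,c in(("top",top),("side",side)):
  for t in("bottle_near","bottle_far","near_a","far_a"):
    z=.036 if t[0]=='b' else .008
    for d in imaging.landmark_of(n,t): print(n,t,inv(p,back(c,d["at"],z)).round(3).tolist(),round(d["confidence"],2))
# overlay
for n,c in(("top",top),("side",side)):
    o=c["pixels"].copy()
    big=cv2.resize(o,None,fx=3,fy=3,interpolation=cv2.INTER_CUBIC)
    pts=np.array([[x,y,z] for x,y,z in [(-110,0,8),(-40,0,8),(-40,75,8),(-110,75,8),(40,0,8),(110,0,8),(40,75,8),(110,75,8),(-75,80-28,8),(-60,-110,134),(31,-110,125),(-125,-55,50),(125,-55,50),(-125,-170,50),(125,-170,50),(-75,183,36),(-75,229,36),(75,183,36),(75,229,36)]])/1e3
    for u in proj(c,W(p,pts)): cv2.circle(big,tuple(int(v) for v in (u+.5)*3),3,(255,0,255),1)
    x0,y0=(450,430) if n=="top" else (500,280)
    cv2.imwrite(f"pics/{n}_ov.png",big[y0:y0+ (380 if n=="top" else 600),x0:x0+ (720 if n=="top" else 640),::-1])
E
```

```text
blue [352, 237, 13, 10, 34] [359.1 242.6]
blue [341, 205, 10, 6, 19] [345.1 207.6]
((358.6720275878906, 240.8040008544922), (11.98532485961914, 8.675945281982422), 10.30484676361084)
red [349, 215, 7, 24, 126] [351.7 224. ]
orange [309, 221, 4, 19, 49] [310.8 229.4]
orange [310, 171, 4, 19, 42] [311.6 179.2]
white [289, 171, 19, 20, 285] [299.3 180.6]
white [289, 220, 18, 21, 273] [299.4 229.9]
yellow [350, 190, 7, 7, 40] [352.7 193. ]
yellow [330, 221, 3, 11, 28] [331.2 226.3]
yellow [357, 205, 2, 3, 4] [357.2 206. ]
blue world [[0.4514, -0.2704, 0.05], [0.4765, -0.2755, 0.05], [0.4698, -0.3104, 0.05], [0.4448, -0.3053, 0.05]]
pose [ 0.56754869 -0.14465057  0.004584  ] 0.2626436785610776
[  3.4   0.5  11.4 -73.2 -27.  -72.9 -23.7   3.2   0.8   1.   -0.7   0.6
  -0.4  -1.6]
side pusher pred [[298.22541103 182.35236289]] green [[313.02875044 218.87143651]
 [258.00582627 205.74125993]] top pusher [[308.29315976 205.05994389]]
top bottle_near [[-0.076, 0.082, 0.036]] 0.74
top bottle_far [[0.244, 0.159, 0.036]] 0.9
top bottle_far [[0.077, 0.064, 0.036]] 0.82
top bottle_far [[-0.181, -0.136, 0.036]] 0.73
top bottle_far [[0.08, 0.365, 0.036]] 0.3
top near_a [[-0.058, 0.305, 0.008]] 0.6
top near_a [[-0.061, 0.378, 0.008]] 0.57
top far_a [[0.085, 0.372, 0.008]] 0.95
top far_a [[-0.061, 0.383, 0.008]] 0.75
top far_a [[0.098, 0.299, 0.008]] 0.61
side bottle_near [[-0.072, 0.081, 0.036]] 0.87
side bottle_far [[0.079, 0.093, 0.036]] 0.97
side bottle_far [[0.234, 0.185, 0.036]] 0.87
side bottle_far [[-0.185, -0.111, 0.036]] 0.84
side near_a [[-0.07, 0.312, 0.008]] 0.88
side near_a [[-0.059, 0.386, 0.008]] 0.86
side far_a [[0.09, 0.295, 0.008]] 0.82
side far_a [[0.091, 0.372, 0.008]] 0.79
```

```bash
python3 - <<'E'
from h import *
top=imaging.camera("top"); im=top["pixels"]; hsv=cv2.cvtColor(im,cv2.COLOR_RGB2HSV)
print(hsv[182,340],hsv[175,362],hsv[235,335])
m=(hsv[:,:,0]>98)&(hsv[:,:,0]<130)&(hsv[:,:,1]>110); m[:150]=0;m[262:]=0;m[:,:320]=0;m[:,385:]=0
b=cv2.morphologyEx(m.astype(np.uint8),cv2.MORPH_CLOSE,np.ones((21,21)))
r=cv2.minAreaRect(cv2.findNonZero(b)); box=cv2.boxPoints(r); wb=back(top,box,.05); print(r,wb.round(3).tolist())
Cm=np.array([[-125,-170,50],[125,-170,50],[125,-55,50],[-125,-55,50]])/1e3
P=np.array([[-60,-110,134],[-75,-2,57],[75,-2,57],[-75,102,8],[75,102,8.]])/1e3
U=np.array([[351.7,224],[310.8,229.4],[311.6,179.2],[275,229.6],[273.9,183.4]])
w=np.array([1,.7,.7,.5,.5])[:,None]
def f(p):
    pc=proj(top,W(p,Cm)); d=np.linalg.norm(pc[:,None]-box[None],axis=2).argmin(1)
    return np.r_[.7*(pc-box[d]).ravel(),(w*(proj(top,W(p,P))-U)).ravel()]
s=least_squares(f,[.5675,-.145,0],loss='soft_l1'); p=s.x; print("pose",p,np.degrees(p[2]));print(f(p).reshape(-1,2).round(1).tolist())
np.save("p.npy",p)
side=imaging.camera("side")
for n,c in(("top",top),("side",side)):
    k=6 if n=="top" else 4
    x0,y0,x1,y1=(255,160,380,258) if n=="top" else (200,120,380,260)
    big=cv2.resize(c["pixels"][y0:y1,x0:x1],None,fx=k,fy=k,interpolation=cv2.INTER_CUBIC)
    pts=np.array([(-110,2,8),(-40,2,8),(40,2,8),(110,2,8),(-60,-110,134),(-96,-110,134),(-24,-110,134),(31,-110,125),(-125,-55,50),(125,-55,50),(-125,-170,50),(125,-170,50),(-105,0,57),(-45,0,57),(45,0,57),(105,0,57),(-75,229,36),(75,229,36)])/1e3
    for u in proj(c,W(p,pts)): cv2.circle(big,tuple(int(v) for v in (u+.5-[x0,y0])*k),4,(255,0,255),1)
    cv2.imwrite(f"pics/{n}_ov.png",big[:,:,::-1])
a=cv2.imread("pics/top_ov.png");b=cv2.imread("pics/side_ov.png");print(a.shape,b.shape)
E
```

```text
[96 39 91] [107 131 105] [107 123 108]
((347.0, 206.5), (81.0, 38.0), 90.0) [[0.683, -0.203, 0.05], [0.682, -0.317, 0.05], [0.442, -0.312, 0.05], [0.443, -0.199, 0.05]]
pose [ 0.56819928 -0.14574342 -0.01591734] -0.9119962992720343
[[0.5, 0.4], [0.2, -1.9], [-0.1, -2.3], [-0.1, 0.2], [0.8, 1.6], [-0.4, 0.6], [-0.9, -0.0], [-0.5, 0.0], [0.2, -1.6]]
(588, 750, 3) (560, 720, 3)
```

View pics/top_ov.png

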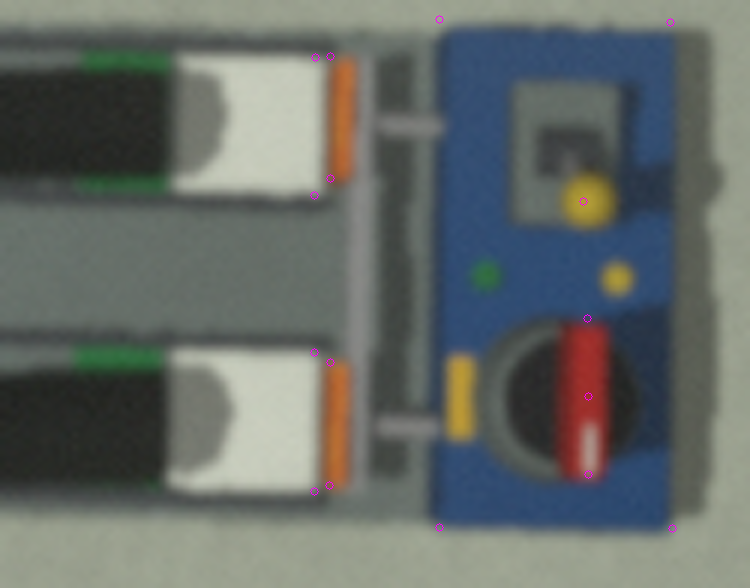

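View pics/side_ov.png

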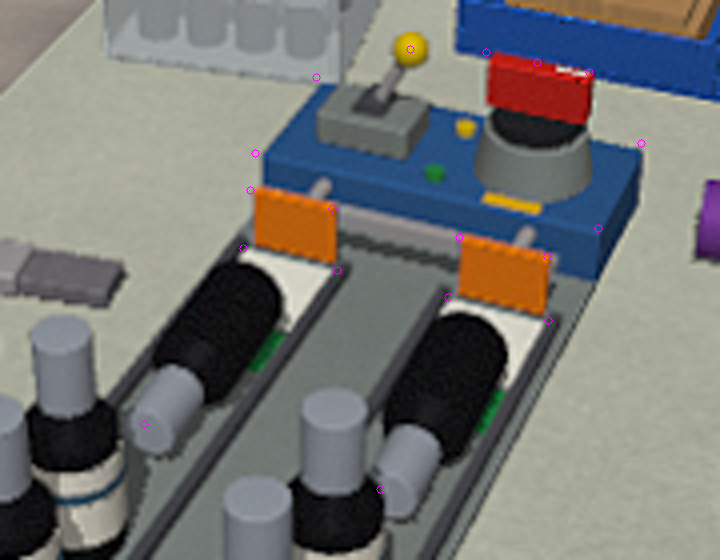

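The overlay fits to within about 1–2 px, but the yaw looks slightly too small. I'll refit with features from both cameras and locate the fallen bottles' caps.

```bash
python3 - <<'E'
from h import *
C={n:imaging.camera(n) for n in("top","side")}
def blobs(n,lo,hi,roi,k,ms=10):
    hsv=cv2.cvtColor(C[n]["pixels"],cv2.COLOR_RGB2HSV); m=cv2.inRange(hsv,lo,hi); z=np.zeros_like(m); x0,y0,x1,y1=roi; z[y0:y1,x0:x1]=m[y0:y1,x0:x1]
    N,l,st,ce=cv2.connectedComponentsWithStats(z); o=np.argsort(-st[1:,4])[:k]+1
    return [(ce[i],st[i,4],l==i) for i in o]
so=sorted(blobs("side",(5,150,110),(18,255,255),(250,160,345,205),2),key=lambda t:-t[0][0]) # near is right
to=sorted(blobs("top",(5,150,110),(18,255,255),(300,160,320,250),2),key=lambda t:-t[0][1])
rd=blobs("top",(174,130,90),(180,255,255),(340,205,365,250),1)+blobs("top",(0,130,90),(5,255,255),(340,205,365,250),1)
wh=sorted(blobs("top",(0,0,185),(180,45,255),(280,160,315,250),2),key=lambda t:-t[0][1])
yt=blobs("top",(18,150,100),(32,255,255),(345,185,360,200),1)[0]; ys=blobs("side",(18,150,100),(32,255,255),(290,120,315,145),1)[0]
for nm,L in(("so",so),("to",to),("rd",rd),("wh",wh),("y",[yt,ys])): print(nm,[(t[0].round(1).tolist(),int(t[1])) for t in L])
red=max(rd,key=lambda t:t[1])
def f(v):
    p=v[:3]; s,c=np.sin(v[3]-.5),np.cos(v[3]-.5)
    tip=[.06+.06*s,-.11,.072+.06*c]
    r=[proj(C["side"],W(p,[[-.075,0,.0345],[.075,0,.0345]]))-[so[0][0],so[1][0]],
       proj(C["top"],W(p,[[-.075,-.003,.057],[.075,-.003,.057]]))-[to[0][0],to[1][0]],
       proj(C["top"],W(p,[[-.06,-.11,.134]]))-red[0],
       proj(C["top"],W(p,[tip]))-yt[0],proj(C["side"],W(p,[tip]))-ys[0]]
    r.append((proj(C["top"],W(p,[[-.075,.035,.008],[.075,.035,.008]]))-[wh[0][0],wh[1][0]])*[0,1])
    return np.vstack(r).ravel()
s=least_squares(f,[.568,-.146,-.016,.05],loss='soft_l1'); print(s.x,np.degrees(s.x[2])); print(s.fun.reshape(-1,2).round(1).tolist())
p=s.x[:3]; np.save("p.npy",p)
for t in("bottle_near","bottle_far"):
  for n in C:
    for d in imaging.masks_of(n,t):
        if d["confidence"]<.5: continue
        ys_,xs_=np.nonzero(d["region"]); P=inv(p,back(C[n],np.c_[xs_,ys_],.036))
        print(t,n,round(d["confidence"],2),len(xs_),"center",P.mean(0).round(3)[:2],"y range",np.percentile(P[:,1],[1,99]).round(3),"axis deg",np.degrees(np.arctan2(*np.linalg.svd(P[:,:2]-P[:,:2].mean(0),full_matrices=False)[2][0])).round(1))
g=C["top"]; hsv=cv2.cvtColor(g["pixels"],cv2.COLOR_RGB2HSV)
E
```

```text
so [([325.7, 188.3], 337), ([273.5, 175.9], 297)]
to [([310.7, 229.9], 55), ([311.6, 179.1], 44)]
rd [([353.0, 214.2], 5), ([351.4, 225.4], 153)]
wh [([299.0, 230.2], 306), ([299.4, 180.6], 320)]
y [([352.6, 192.9], 39), ([302.4, 131.6], 54)]
[ 0.56752359 -0.1470009  -0.02534209  0.02400948] -1.451994989154742
[[-0.5, -0.1], [-0.7, -0.0], [-0.0, 0.5], [-0.3, 0.3], [1.3, 0.8], [-0.3, 0.2], [-0.1, -0.2], [-0.0, -0.3], [-0.0, -0.0]]
bottle_near top 0.56 830 center [-0.081  0.145] y range [0.08  0.225] axis deg 177.1
bottle_near side 0.77 938 center [-0.081  0.144] y range [0.053 0.242] axis deg -4.5
bottle_far top 0.94 849 center [-0.241 -0.14 ] y range [-0.167 -0.106] axis deg -99.4
bottle_far top 0.85 758 center [0.07  0.151] y range [0.085 0.23 ] axis deg -0.4
bottle_far top 0.64 791 center [0.257 0.233] y range [0.169 0.311] axis deg -159.6
bottle_far side 0.71 659 center [-0.224 -0.12 ] y range [-0.173 -0.071] axis deg -13.2
bottle_far side 0.59 1153 center [0.252 0.243] y range [0.158 0.329] axis deg 14.6
bottle_far side 0.58 929 center [0.07 0.15] y range [0.059 0.245] axis deg -3.4
```

```bash
cat > plan.py <<'E'
import sys, json, numpy as np
from h import *
p=np.load("p.npy"); yd=np.degrees(p[2])
def cur():
    s=arm.state(); q=s["orientation"]; psi=np.degrees(2*np.arctan2(q[1],q[0])); I=inv(p,s["eef_pos"])[0]*1e3
    return np.r_[I,(psi-yd+180)%360-180],s
def plan(wps):
    # wps: (opening, x,y,z mm infeed, psi deg rel. infeed or None, n rows)
    c,s=cur(); print("now",c.round(1),"t",round(s["time_s"],2),"F",s["contact_force"].round(1),"w",round(s["gripper_width"]*1e3,1),"gf",round(s["gripper_force"],1),"q",s["joint_pos"].round(2))
    for o,x,y,z,a,n in wps:
        t0=c.copy(); g=np.array([x,y,z,c[3] if a is None else a],float)
        if a is not None and abs(g[3]-t0[3])>180: g[3]-=360*np.sign(g[3]-t0[3])
        for i in range(n):
            w=t0+(g-t0)*(i+1)/n; d=w-c; k=np.radians(c[3])
            r=[o,round(d[0]*np.cos(k)+d[1]*np.sin(k),1),round(d[0]*np.sin(k)-d[1]*np.cos(k),1),round(-d[2],1),round(-d[3],1)]
            c=c+np.r_[r[1]*np.cos(k)+r[2]*np.sin(k),r[1]*np.sin(k)-r[2]*np.cos(k),-r[3],-r[4]]
            print(json.dumps(r))
def arc(o,x0,x1,base,L,off,th,up=0):
    # tip about base lower edge; off = TCP height above cap axis
    return [(o,x0+(x1-x0)*i/len(th),base+L*np.cos(t)-28*np.sin(t),8+L*np.sin(t)+28*np.cos(t)+off,None,1) for i,t in enumerate(np.radians(th),1)]
E
python3 -c "
from plan import *
plan([(1,-82,209,230,90,15),(1,-82,209,43,90,5)])"
```

```text
now [-320.9 -357.2  257.7   27.1] t 2.0 F [-0.2 -0.9 -0.5] w 88.3 gf 0.0 q [-1.34  0.38  1.3  -0.    1.46 -0.22]
[1, 31.4, -26.4, 1.8, -4.2]
[1, 33.2, -24.0, 1.9, -4.2]
[1, 34.8, -21.5, 1.8, -4.2]
[1, 36.4, -18.9, 1.9, -4.2]
[1, 37.6, -16.2, 1.8, -4.2]
[1, 38.7, -13.4, 1.9, -4.2]
[1, 39.6, -10.5, 1.8, -4.2]
[1, 40.3, -7.6, 1.9, -4.2]
[1, 40.7, -4.6, 1.8, -4.2]
[1, 41.0, -1.6, 1.9, -4.2]
[1, 40.9, 1.4, 1.8, -4.2]
[1, 40.7, 4.4, 1.9, -4.2]
[1, 40.4, 7.3, 1.8, -4.2]
[1, 39.6, 10.3, 1.9, -4.2]
[1, 38.8, 13.1, 1.8, -4.1]
[1, 0.0, 0.0, 37.4, -0.0]
[1, 0.0, 0.0, 37.4, -0.0]
[1, 0.0, 0.0, 37.4, -0.0]
[1, 0.0, 0.0, 37.4, -0.0]
[1, 0.0, 0.0, 37.4, -0.0]
```

carry_out:
  rows:
    - [[1, 31.5, -26.5, 2, -4.2], [1, 33, -24, 2, -4.2], [1, 35, -21.5, 2, -4.2], [1, 36.5, -19, 2, -4.2], [1, 37.5, -16, 2, -4.2]]

```text
time_s: 2.62
eef_pos: [0.3225, -0.308, 0.2478]
orientation: [0.918, 0.397, 0.0, 0.0]
contact_force: [0.5, -0.0, -0.0]
gripper_width: 0.0882
gripper_force: 0.0
```

carry_out:
  rows:
    - [[1, 38.5, -13.5, 2, -4.2], [1, 39.5, -10.5, 2, -4.2], [1, 40.5, -7.5, 2, -4.2], [1, 40.5, -4.5, 2, -4.2], [1, 41, -1.5, 2, -4.2]]

```text
time_s: 3.25
eef_pos: [0.407, -0.1216, 0.2379]
orientation: [0.83, 0.557, 0.0, 0.0]
contact_force: [-0.0, -0.1, 0.2]
gripper_width: 0.0883
gripper_force: 0.0
```

carry_out:
  rows:
    - [[1, 41, 1.5, 2, -4.2], [1, 40.5, 4.5, 2, -4.2], [1, 40.5, 7.5, 2, -4.2], [1, 39.5, 10.5, 2, -4.2], [1, 39, 13, 2, -4.2]]

```text
time_s: 3.88
eef_pos: [0.4919, 0.065, 0.2278]
orientation: [0.715, 0.699, 0.0, 0.0]
contact_force: [0.1, -0.8, 0.6]
gripper_width: 0.0885
gripper_force: 0.0
```

```bash
python3 -c "
from plan import *
plan([(1,-82,209,43,90,5)])
w=imaging.camera('wrist'); t=imaging.camera('top')
# caps seen by top: gray region detection at lying bottle tips
for n,c in(('wrist',w),('top',t)):
  for b in('bottle_near','bottle_far'):
    for d in imaging.masks_of(n,b):
      y,x=np.nonzero(d['region']);P=inv(p,back(c,np.c_[x,y],.036))*1e3
      k=(P[:,1]>195)&(P[:,1]<222)
      print(n,b,round(d['confidence'],2),'cap x',P[k,0].mean().round(1) if k.any() else None,'yr',np.percentile(P[:,1],[2,98]).round(0))
o=w['pixels'].copy()
for u in proj(w,W(p,np.array([(-82,209,36),(-75,79,8),(75,229,36),(-75,229,36)])/1e3)): cv2.circle(o,tuple(int(v) for v in u),4,(255,0,255),1)
cv2.imwrite('pics/w1.png',o[:,:,::-1])
"
```

```text
now [-81.  210.1 227.8  90.2] t 3.88 F [ 0.1 -0.8  0.6] w 88.5 gf 0.0 q [-0.11  0.31  1.49 -0.    1.33 -0.09]
[1, -0.2, -0.2, 37.0, 0.0]
[1, -0.2, -0.2, 36.9, 0.1]
[1, -0.2, -0.2, 37.0, 0.0]
[1, -0.2, -0.2, 36.9, 0.1]
[1, -0.3, -0.2, 37.0, -0.0]
wrist bottle_near 0.82 cap x -82.2 yr [ 98. 229.]
wrist bottle_far 0.82 cap x 204.1 yr [181. 216.]
wrist bottle_far 0.56 cap x 69.9 yr [122. 233.]
top bottle_near 0.59 cap x 78.6 yr [-165.  435.]
top bottle_near 0.57 cap x None yr [ 80. 128.]
top bottle_far 0.85 cap x None yr [-164. -109.]
top bottle_far 0.65 cap x 248.0 yr [172. 308.]
top bottle_far 0.64 cap x 69.3 yr [ 88. 228.]
```

View pics/w1.png

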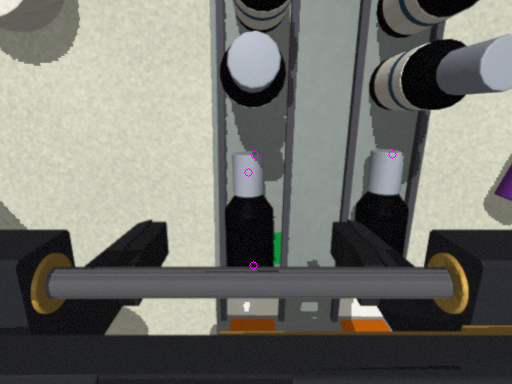

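The wrist view confirms it. The near cap is at (249,175) with its tip at row 153, which matches the predicted y≈229, x≈-82. near_a stands well clear at (254,60).

carry_out:
  rows:
    - [[1, 0, 0, 37, 0], [1, 0, 0, 37, 0], [1, 0, -1, 37, 0], [1, 0, 0, 37, 0], [1, -1, 0, 37, 0]]

```text
time_s: 4.8
eef_pos: [0.4904, 0.0616, 0.042]
orientation: [0.716, 0.698, 0.0, 0.0]
contact_force: [-0.0, -0.4, -0.5]
gripper_width: 0.0881
gripper_force: 0.0
```

carry_out:
  rows:
    - [[0.3, 0, 0, 0, 0], [0.3, 0, 0, 0, 0], [0.3, 0, 0, 0, 0], [0.3, 0, 0, 0, 0], [0.3, 0, 0, 0, 0]]

```text
time_s: 5.42
eef_pos: [0.4905, 0.0628, 0.0432]
orientation: [0.716, 0.698, 0.0, 0.0]
contact_force: [-0.6, -0.4, 0.4]
gripper_width: 0.0403
gripper_force: 0.0
```

```bash
python3 -c "
from plan import *
plan(arc(.3,-82,-77,79,130,7,range(6,91,6)))"
```

```text
now [-82.3 207.7  43.2  90.1] t 5.42 F [-0.6 -0.4  0.4] w 40.3 gf 0.0 q [-0.11  0.56  1.74 -0.    0.84 -0.09]
[0.3, -2.4, 0.6, -13.2, -0.0]
[0.3, -5.0, 0.3, -13.0, -0.0]
[0.3, -6.4, 0.4, -12.4, -0.0]
[0.3, -7.6, 0.3, -11.6, -0.0]
[0.3, -8.8, 0.3, -10.8, -0.0]
[0.3, -9.8, 0.3, -9.8, -0.0]
[0.3, -10.9, 0.4, -8.8, -0.0]
[0.3, -11.7, 0.3, -7.5, -0.0]
[0.3, -12.4, 0.3, -6.3, -0.0]
[0.3, -13.0, 0.3, -5.0, -0.0]
[0.3, -13.5, 0.4, -3.5, -0.0]
[0.3, -13.7, 0.3, -2.2, -0.0]
[0.3, -13.9, 0.3, -0.7, -0.0]
[0.3, -13.9, 0.3, 0.8, -0.0]
[0.3, -13.7, 0.3, 2.2, -0.0]
```

carry_out:
  rows:
    - [[0.3, 0, 0, 0, 0], [0.3, 0, 0, 0, 0], [0.3, -2, 0.3, -13, 0], [0.3, -5, 0.3, -13, 0], [0.3, -6.5, 0.4, -12.5, 0]]

```text
time_s: 6.05
eef_pos: [0.4911, 0.0488, 0.0824]
orientation: [0.716, 0.698, 0.0, 0.0]
contact_force: [0.7, 0.1, -1.8]
gripper_width: 0.0335
gripper_force: 29.9
```

```bash
python3 -c "
from plan import *
plan(arc(.3,-81,-77,79,130,7,range(24,91,6)))
s=imaging.camera('side'); cv2.imwrite('pics/s1.png',cv2.resize(s['pixels'][120:290,200:400],None,fx=3,fy=3)[:,:,::-1])"
```

```text
now [-81.3 193.8  82.4  90.1] t 6.05 F [ 0.7  0.1 -1.8] w 33.5 gf 29.9 q [-0.14  0.5   1.7  -0.    0.94 -0.12]
[0.3, -7.4, 0.7, -11.1, -0.0]
[0.3, -8.8, 0.3, -10.7, -0.0]
[0.3, -9.9, 0.3, -9.9, -0.0]
[0.3, -10.8, 0.3, -8.7, -0.0]
[0.3, -11.7, 0.3, -7.5, -0.0]
[0.3, -12.4, 0.4, -6.3, -0.0]
[0.3, -13.1, 0.3, -5.0, -0.0]
[0.3, -13.4, 0.3, -3.5, -0.0]
[0.3, -13.8, 0.3, -2.2, -0.0]
[0.3, -13.9, 0.3, -0.7, -0.0]
[0.3, -13.9, 0.4, 0.8, -0.0]
[0.3, -13.7, 0.3, 2.2, -0.0]
```

View pics/s1.png

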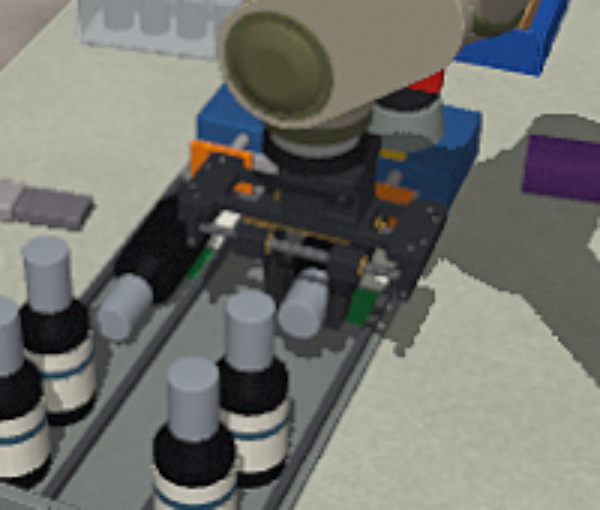

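```bash
cat > tilt.py <<'E'
# estimate tilt theta and along-axis grip L of the held bottle from masks in both cameras
from plan import *
def hull(c,g,L,th):
    d=np.array([0,np.cos(th),np.sin(th)]); n=np.array([0,-np.sin(th),np.cos(th)]); ex=np.array([1.,0,0]); base=g-L*d
    m=np.zeros((384,512),np.uint8); a=np.linspace(0,2*np.pi,24,endpoint=False)
    for h0,h1,r in((0,86,28),(104,150,17),(86,104,20)):
        P=np.array([base+h*d+r*(np.cos(t)*ex+np.sin(t)*n) for h in(h0,h1) for t in a])/1e3
        cv2.fillConvexPoly(m,cv2.convexHull(proj(c,W(p,P)).round().astype(np.int32)),1)
    return m>0
def est(thing,g,cams=("side","top","wrist")):
    for n in cams:
        c=imaging.camera(n)
        for d in imaging.masks_of(n,thing)[:3]:
            R=[]
            for th in range(-10,101,5):
                for L in (110,120,130,140): 
                    m=hull(c,np.array(g,float),L,np.radians(th)); vis=(d["region"]&m).sum()/max(1,d["region"].sum()); R.append(((m&d["region"]).sum()/(m|d["region"]).sum(),th,L))
            R.sort(reverse=True); print(n,round(d["confidence"],2),int(d["region"].sum()),[(round(float(a),2),b,l) for a,b,l in R[:4]])
E
python3 -c "
from tilt import *
c,s=cur(); print(c.round(1),s['wrist_torque'],s['contact_force'],s['gripper_width'])
est('bottle_near',[c[0],c[1],c[2]-7])"
```

```text
[-80.5 193.1  83.7  90. ] [ 0.10098194 -0.12810897  0.04153785] [ 2.31756286 -0.51843854 -1.31249513] 0.033264421939689426
top 0.6 355 [(0.37, 25, 140), (0.37, 30, 140), (0.37, 20, 140), (0.36, 15, 140)]
wrist 0.65 8016 [(0.56, 40, 120), (0.55, 45, 120), (0.54, 80, 110), (0.53, 40, 130)]
```

```bash
python3 -c "
from tilt import *
c,s=cur(); w=imaging.camera('wrist'); o=w['pixels'].copy()
for th,col in((0,(255,0,0)),(18,(0,255,0)),(40,(0,0,255))):
    m=hull(w,np.array([c[0],c[1],c[2]-7]),128,np.radians(th)).astype(np.uint8)
    cv2.drawContours(o,cv2.findContours(m,0,1)[0],-1,col,1)
cv2.imwrite('pics/w2.png',np.hstack([w['pixels'][100:,130:400],o[100:,130:400]])[:,:,::-1])"
```

```text
(no output)
```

View pics/w2.png

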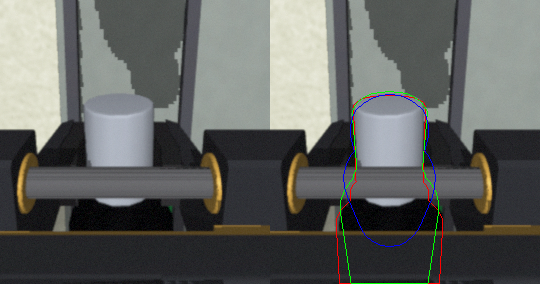

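The left half shows the cap's end face as an ellipse about 20/68 px. I'll work out which tilt gives that ratio.

```bash
python3 -c "
from tilt import *
c,s=cur(); w=imaging.camera('wrist'); V=w['view']; o=inv(p,-V[:3,:3].T@V[:3,3])[0]*1e3; print('cam',o.round(0))
a=np.linspace(0,2*np.pi,60)
for th in range(0,50,6):
  for L in(120,130,):
    t=np.radians(th);d=np.array([0,np.cos(t),np.sin(t)]);n=np.array([0,-np.sin(t),np.cos(t)])
    g=np.array([c[0],c[1],c[2]-7]); f=lambda h:proj(w,W(p,np.array([g+(h-L)*d+17*(np.cos(q)*np.array([1,0,0])+np.sin(q)*n) for q in a])/1e3))
    T=f(150);B=f(104); e=g+(150-L)*d; print(th,L,'vis',round(float((o-e)@d/np.linalg.norm(o-e)),2),'top rows',T[:,1].min().round(),T[:,1].max().round(),'w',np.ptp(T[:,0]).round(),'bottom',B[:,1].max().round(), np.ptp(B[:,0]).round())
"
```

```text
cam [-82. 260. 207.]
0 120 vis 0.26 top rows 180.0 199.0 w 73.0 bottom 296.0 67.0
0 130 vis 0.32 top rows 198.0 222.0 w 72.0 bottom 315.0 66.0
6 120 vis 0.36 top rows 178.0 206.0 w 75.0 bottom 297.0 66.0
6 130 vis 0.42 top rows 196.0 228.0 w 73.0 bottom 314.0 65.0
12 120 vis 0.47 top rows 177.0 213.0 w 76.0 bottom 297.0 66.0
12 130 vis 0.52 top rows 195.0 234.0 w 74.0 bottom 312.0 64.0
18 120 vis 0.57 top rows 177.0 222.0 w 78.0 bottom 297.0 65.0
18 130 vis 0.62 top rows 194.0 241.0 w 75.0 bottom 310.0 63.0
24 120 vis 0.66 top rows 178.0 231.0 w 79.0 bottom 296.0 64.0
24 130 vis 0.7 top rows 194.0 247.0 w 75.0 bottom 307.0 62.0
30 120 vis 0.75 top rows 179.0 240.0 w 81.0 bottom 295.0 64.0
30 130 vis 0.78 top rows 194.0 254.0 w 76.0 bottom 303.0 61.0
36 120 vis 0.82 top rows 181.0 250.0 w 82.0 bottom 293.0 63.0
36 130 vis 0.85 top rows 195.0 261.0 w 77.0 bottom 299.0 60.0
42 120 vis 0.89 top rows 185.0 259.0 w 83.0 bottom 290.0 63.0
42 130 vis 0.91 top rows 196.0 268.0 w 78.0 bottom 295.0 60.0
48 120 vis 0.94 top rows 189.0 269.0 w 84.0 bottom 288.0 63.0
48 130 vis 0.95 top rows 199.0 274.0 w 78.0 bottom 291.0 59.0
```

The cap is about level (θ≈0), so the bottle is held rigidly and hasn't pivoted. I'll check whether an opening command near the cap width lowers the grip force enough for it to swing.

carry_out:
  rows:
    - [[0.36, 0, 0, 0, 0], [0.36, 0, 0, 0, 0]]

```text
time_s: 6.75
eef_pos: [0.491, 0.0493, 0.0811]
orientation: [0.716, 0.698, -0.0, -0.0]
contact_force: [0.2, -0.8, -3.1]
gripper_width: 0.0329
gripper_force: 29.9
```

carry_out:
  rows:
    - [[0.37, 0, 0, 0, 0], [0.37, 0, 0, 0, 0]]

```text
time_s: 7.0
eef_pos: [0.491, 0.0492, 0.0812]
orientation: [0.716, 0.698, -0.0, -0.0]
contact_force: [0.3, -0.7, -1.6]
gripper_width: 0.0329
gripper_force: 29.9
```

carry_out:
  rows:
    - [[0.375, 0, 0, 0, 0], [0.375, 0, 0, 0, 0]]

```text
time_s: 7.25
eef_pos: [0.4911, 0.0492, 0.0813]
orientation: [0.716, 0.698, 0.0, -0.0]
contact_force: [-0.1, -0.6, -2.2]
gripper_width: 0.0332
gripper_force: 25.2
```

The force does follow the command near contact, so I'll loosen in fine steps.

carry_out:
  rows:
    - [[0.377, 0, 0, 0, 0], [0.377, 0, 0, 0, 0]]

```text
time_s: 7.5
eef_pos: [0.4911, 0.0492, 0.0813]
orientation: [0.716, 0.698, 0.0, 0.0]
contact_force: [0.2, -0.3, -2.0]
gripper_width: 0.0334
gripper_force: 18.9
```

carry_out:
  rows:
    - [[0.379, 0, 0, 0, 0], [0.379, 0, 0, 0, 0]]

```text
time_s: 7.75
eef_pos: [0.4911, 0.0492, 0.0813]
orientation: [0.716, 0.698, 0.0, 0.0]
contact_force: [-0.0, 0.4, -1.1]
gripper_width: 0.0335
gripper_force: 13.9
```

carry_out:
  rows:
    - [[0.381, 0, 0, 0, 0], [0.381, 0, 0, 0, 0]]

```text
time_s: 8.0
eef_pos: [0.4911, 0.0492, 0.0813]
orientation: [0.716, 0.698, 0.0, 0.0]
contact_force: [0.2, -0.1, -1.7]
gripper_width: 0.0336
gripper_force: 8.8
```

```bash
cat > cap.py <<'E'
from plan import *
c,s=cur(); w=imaging.camera('wrist'); import sys
print(c.round(1),s['gripper_force'],s['wrist_torque'].round(3),s["time_s"])
g=cv2.cvtColor(w['pixels'],cv2.COLOR_RGB2GRAY)
cv2.imwrite('pics/'+sys.argv[1],w['pixels'][60:340,110:420,::-1])
E
python3 cap.py w3.png
```

```text
[-81.4 194.2  81.3  90.1] 8.843730193067536 [ 0.039 -0.069 -0.025] 8.0
```

```bash
python3 -c "
from plan import *
a=cv2.imread('pics/w2.png',0)[:, :270]; b=cv2.imread('pics/w3.png',0)
print(a[80:170:4,116:121].mean(1).round().tolist()); print(b[120:210:4,136:141].mean(1).round().tolist())"
```

```text
[153.0, 153.0, 153.0, 152.0, 132.0, 133.0, 137.0, 138.0, 140.0, 191.0, 180.0, 181.0, 180.0, 180.0, 180.0, 181.0, 181.0, 181.0, 179.0, 181.0, 181.0, 181.0, 74.0]
[154.0, 154.0, 154.0, 162.0, 164.0, 165.0, 164.0, 165.0, 166.0, 166.0, 169.0, 168.0, 168.0, 181.0, 163.0, 159.0, 158.0, 159.0, 158.0, 159.0, 158.0, 158.0, 63.0]
```

carry_out:
  rows:
    - [[0.382, 0, 0, 0, 0], [0.382, 0, 0, 0, 0]]

```text
time_s: 8.3
eef_pos: [0.4911, 0.0492, 0.0813]
orientation: [0.716, 0.698, 0.0, 0.0]
contact_force: [0.1, 0.9, -0.7]
gripper_width: 0.0337
gripper_force: 6.5
```

carry_out:
  rows:
    - [[0.3825, 0, 0, 0, 0], [0.3825, 0, 0, 0, 0]]

```text
time_s: 8.55
eef_pos: [0.4911, 0.0492, 0.0813]
orientation: [0.716, 0.698, 0.0, -0.0]
contact_force: [0.0, 0.4, -0.7]
gripper_width: 0.034
gripper_force: 5.4
```

```bash
python3 cap.py w4.png;  python3 -c "
from plan import *
b=cv2.imread('pics/w4.png',0)
print(b[120:210:4,136:141].mean(1).round().tolist())"
```

```text
[-81.4 194.2  81.3  90.1] 5.407607406377792 [ 0.056 -0.045  0.009] 8.55
[152.0, 152.0, 154.0, 162.0, 163.0, 164.0, 165.0, 166.0, 166.0, 167.0, 168.0, 168.0, 169.0, 181.0, 163.0, 158.0, 157.0, 158.0, 159.0, 159.0, 158.0, 159.0, 63.0]
```

It has pivoted. The end face grew from about 20 to 40 px (θ≈17°, base on the floor), and the vertical load halved. I'll continue the arc at about 6.5 N.

carry_out:
  rows:
    - [[0.382, -8, 0.3, -12, 0], [0.382, -9, 0.3, -10.5, 0], [0.382, -10, 0.3, -10, 0], [0.382, -11, 0.3, -8.5, 0], [0.382, 0, 0, 0, 0]]

```text
time_s: 9.22
eef_pos: [0.4918, 0.0102, 0.123]
orientation: [0.716, 0.698, 0.0, 0.001]
contact_force: [0.5, 0.8, -1.1]
gripper_width: 0.0335
gripper_force: 7.2
```

```bash
python3 cap.py w5.png;  python3 -c "
from plan import *
b=cv2.imread('pics/w5.png',0)
print(b[100:220:4,136:141].mean(1).round().tolist())
plan(arc(.382,-80,-77,79,130,7,range(48,91,6)))"
```

```text
[-79.7 155.3 123.   90. ] 7.162571442313492 [ 0.033 -0.29   0.031] 9.225
[146.0, 146.0, 147.0, 146.0, 146.0, 146.0, 145.0, 145.0, 145.0, 177.0, 186.0, 188.0, 188.0, 187.0, 189.0, 189.0, 189.0, 190.0, 191.0, 192.0, 193.0, 192.0, 192.0, 194.0, 194.0, 196.0, 188.0, 71.0, 82.0, 93.0]
now [-79.8 155.7 122.6  90. ] t 9.28 F [1.1 0.1 0.4] w 33.7 gf 7.2 q [-0.22  0.43  1.66  0.    1.05 -0.19]
[0.382, -10.5, 0.2, -7.7, -0.0]
[0.382, -12.5, 0.4, -6.3, -0.0]
[0.382, -13.0, 0.4, -5.0, -0.0]
[0.382, -13.4, 0.3, -3.5, -0.0]
[0.382, -13.8, 0.4, -2.2, -0.0]
[0.382, -13.9, 0.4, -0.7, -0.0]
[0.382, -13.9, 0.4, 0.8, -0.0]
[0.382, -13.7, 0.3, 2.2, -0.0]
```

The face is now about 68 px, so θ≈42° as planned.

carry_out:
  rows:
    - [[0.382, -10.5, 0.3, -8, 0], [0.382, -12.5, 0.3, -6.5, 0], [0.382, -13, 0.3, -5, 0], [0.382, -13.5, 0.3, -3.5, 0], [0.382, 0, 0, 0, 0]]

```text
time_s: 9.9
eef_pos: [0.4914, -0.0394, 0.1454]
orientation: [0.716, 0.698, 0.0, 0.0]
contact_force: [0.2, 0.6, -1.9]
gripper_width: 0.0338
gripper_force: 6.4
```

carry_out:
  rows:
    - [[0.382, -14, 0.3, -2, 0], [0.382, -14, 0.3, -0.7, 0], [0.382, -14, 0.3, 0.8, 0], [0.382, -13, 0.3, 2, 0], [0.382, 0, 0, 0, 0]]

```text
time_s: 10.52
eef_pos: [0.4911, -0.0943, 0.1449]
orientation: [0.716, 0.698, -0.0, -0.0]
contact_force: [0.2, -0.8, -1.4]
gripper_width: 0.0336
gripper_force: 6.3
```

```bash
python3 cap.py w6.png;  python3 -c "
from tilt import *
b=cv2.imread('pics/w6.png',0)
print(b[60:220:5,136:141].mean(1).round().tolist())
s=imaging.camera('side'); cv2.imwrite('pics/s2.png',cv2.resize(np.hstack([s['pixels'][100:280,210:370],imaging.camera('wrist')['pixels'][150:330,170:330]]),None,fx=2.4,fy=2.4)[:,:,::-1])"
```

```text
[-77.7  50.8 144.9  90. ] 6.321244121063501 [-0.002 -0.043 -0.041] 10.525
[108.0, 108.0, 105.0, 106.0, 107.0, 107.0, 113.0, 148.0, 245.0, 244.0, 244.0, 245.0, 12.0, 4.0, 7.0, 6.0, 7.0, 9.0, 108.0, 111.0, 110.0, 100.0, 198.0, 194.0, 195.0, 194.0, 193.0, 192.0, 190.0, 185.0, 90.0, 100.0]
```

View pics/s2.png

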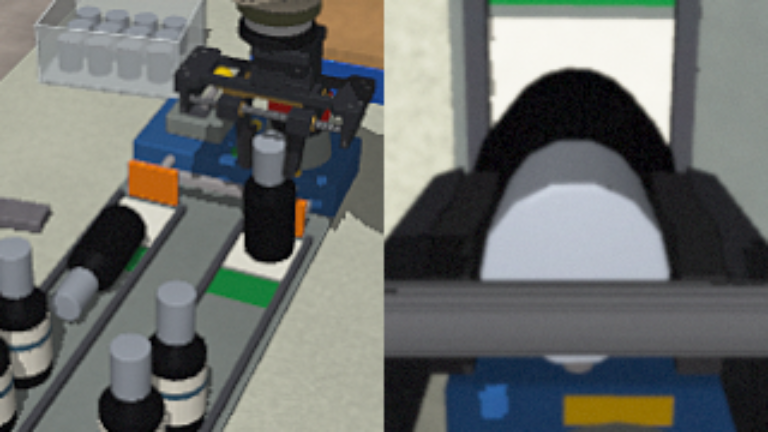

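The near bottle stands on the white area at about y=51. I'll settle it, release it and move to the far cap.

carry_out:
  rows:
    - [[0.382, 0, 0, 2, 0], [0.382, 0, 0, 1.5, 0], [0.5, 0, 0, 0, 0], [0.6, 0, 0, 0, 0], [0.7, 0, 0, 0, 0]]

```text
time_s: 11.3
eef_pos: [0.4911, -0.0932, 0.1416]
orientation: [0.716, 0.698, -0.0, -0.0]
contact_force: [0.2, 0.3, -0.4]
gripper_width: 0.0604
gripper_force: 0.0
```

carry_out:
  rows:
    - [[1, 0, 0, -10, 0], [1, 0, 0, -25, 0], [1, 0, 0, -25, 0], [1, 0, 0, -20, 0], [1, 0, 0, 0, 0]]

```text
time_s: 11.92
eef_pos: [0.4916, -0.0935, 0.2232]
orientation: [0.716, 0.698, 0.001, 0.002]
contact_force: [-0.8, 0.3, -1.0]
gripper_width: 0.0882
gripper_force: 0.0
```

```bash
python3 -c "
from plan import *
t=imaging.camera('side')
for n in('side','top'):
  c=imaging.camera(n)
  for d in imaging.landmark_of(n,'bottle_near')[:2]: print(n,inv(p,back(c,d['at'],.008))*1e3,d['confidence'])
plan([(1,70,209,200,90,5),(1,70,209,43,90,5)])"
```

```text
side [[-80.48565217  47.9347585    8.        ]] 0.79
now [-78.   51.8 220.9  90.1] t 12.18 F [-0.2  0.4  0. ] w 88.7 gf 0.0 q [-0.43  0.33  1.5  -0.    1.32 -0.4 ]
[1, 31.4, 29.6, 4.2, 0.0]
[1, 31.4, 29.6, 4.1, 0.0]
[1, 31.4, 29.7, 4.2, 0.0]
[1, 31.4, 29.6, 4.2, 0.0]
[1, 31.4, 29.6, 4.2, 0.1]
[1, 0.0, 0.0, 31.4, -0.0]
[1, 0.0, 0.0, 31.4, -0.0]
[1, 0.0, 0.0, 31.4, -0.0]
[1, 0.0, 0.0, 31.4, -0.0]
[1, 0.0, 0.0, 31.4, -0.0]
```

carry_out:
  rows:
    - [[1, 31.4, 29.6, 4, 0], [1, 31.4, 29.6, 4, 0], [1, 31.4, 29.6, 4, 0], [1, 31.4, 29.6, 4, 0], [1, 31.4, 29.6, 4, 0]]

```text
time_s: 12.8
eef_pos: [0.6437, 0.0611, 0.2006]
orientation: [0.716, 0.698, -0.0, -0.001]
contact_force: [0.3, -1.3, -0.0]
gripper_width: 0.0881
gripper_force: 0.0
```

```bash
python3 -c "
from plan import *
w=imaging.camera('wrist')
for d in imaging.masks_of('wrist','bottle_far'):
  y,x=np.nonzero(d['region']);P=inv(p,back(w,np.c_[x,y],.036))*1e3;k=(P[:,1]>195)&(P[:,1]<222)
  print(round(d['confidence'],2),P[k,0].mean() if k.any() else None,np.percentile(P[:,1],[1,99]))
for d in imaging.masks_of('wrist','near_a'): print('near_a',d['bbox'],d['confidence'])
plan([(.55,70,209,43,90,5)])"
```

```text
0.77 69.59471983895544 [112.01135687 233.82220521]
0.58 245.65111217804073 [168.22849451 313.72157027]
near_a [53.6, 0.7, 133.1, 27.3] 0.85
near_a [2.5, 27.7, 131.1, 105.7] 0.84
now [ 70.4 210.1 199.9  90.2] t 12.95 F [-0.8  0.4 -1.1] w 87.6 gf 0.0 q [-0.09  0.59  1.1  -0.    1.45 -0.07]
[0.55, -0.2, -0.1, 31.4, 0.0]
[0.55, -0.2, -0.1, 31.4, 0.1]
[0.55, -0.2, -0.1, 31.4, 0.0]
[0.55, -0.3, -0.1, 31.4, 0.0]
[0.55, -0.2, -0.0, 31.3, 0.1]
```

The far cap is at x≈70 and about 4.5 mm further along than the near one, so its base is at about 83.5. I'll descend and close lightly.

carry_out:
  rows:
    - [[0.6, 1, 0, 31.5, 0], [0.6, 1, 0, 31.5, 0], [0.6, 1, 0, 31.5, 0], [0.6, 0, 0, 31.5, 0], [0.6, 0, 0, 31, 0]]

```text
time_s: 13.58
eef_pos: [0.6423, 0.062, 0.0437]
orientation: [0.716, 0.698, -0.0, -0.0]
contact_force: [-0.2, 0.3, -0.6]
gripper_width: 0.0529
gripper_force: 0.0
```

carry_out:
  rows:
    - [[0.382, 0, 0, 0, 0], [0.382, 0, 0, 0, 0], [0.382, 0, 0, 0, 0], [0.382, 0, 0, 0, 0], [0.382, 0, 0, 0, 0]]

```text
time_s: 14.2
eef_pos: [0.6435, 0.063, 0.0455]
orientation: [0.716, 0.698, 0.001, 0.001]
contact_force: [1.5, 0.4, 1.6]
gripper_width: 0.0338
gripper_force: 6.7
```

```bash
python3 -c "
from plan import *
plan(arc(.382,70,74,83.5,130,7,range(6,91,6)))"
```

```text
now [ 70.7 211.9  45.5  90.1] t 14.2 F [1.5 0.4 1.6] w 33.8 gf 6.7 q [-0.09  0.75  1.28  0.    1.11 -0.06]
[0.382, -2.0, -0.4, -11.0, -0.0]
[0.382, -5.1, 0.3, -12.9, -0.0]
[0.382, -6.3, 0.2, -12.4, -0.0]
[0.382, -7.6, 0.3, -11.7, -0.0]
[0.382, -8.8, 0.2, -10.8, -0.0]
[0.382, -9.9, 0.3, -9.8, -0.0]
[0.382, -10.8, 0.2, -8.7, -0.0]
[0.382, -11.7, 0.3, -7.6, -0.0]
[0.382, -12.4, 0.2, -6.3, -0.0]
[0.382, -13.0, 0.3, -4.9, -0.0]
[0.382, -13.5, 0.3, -3.6, -0.0]
[0.382, -13.8, 0.2, -2.1, -0.0]
[0.382, -13.9, 0.3, -0.7, -0.0]
[0.382, -13.9, 0.2, 0.8, -0.0]
[0.382, -13.7, 0.3, 2.2, -0.0]
```

carry_out:
  rows:
    - [[0.382, -2, 0, -12, 0], [0.382, -5, 0.3, -13, 0], [0.382, -6.5, 0.2, -12.5, 0], [0.382, 0, 0, 0, 0], [0.382, 0, 0, 0, 0]]

```text
time_s: 14.82
eef_pos: [0.6432, 0.0495, 0.0822]
orientation: [0.716, 0.698, 0.0, 0.0]
contact_force: [0.1, 1.0, 0.2]
gripper_width: 0.0338
gripper_force: 6.5
```

```bash
python3 cap.py w7.png;  python3 -c "
from plan import *
b=cv2.imread('pics/w7.png',0)
print(b[100:220:4,136:141].mean(1).round().tolist())
plan(arc(.382,71,74,83.5,130,7,range(24,91,6)))"
```

```text
[ 70.7 198.3  82.2  90.1] 6.464969515800476 [ 0.088 -0.156  0.06 ] 14.825
[153.0, 160.0, 161.0, 158.0, 158.0, 158.0, 157.0, 156.0, 166.0, 167.0, 168.0, 169.0, 171.0, 172.0, 172.0, 171.0, 173.0, 184.0, 177.0, 168.0, 168.0, 167.0, 168.0, 167.0, 168.0, 166.0, 167.0, 62.0, 90.0, 100.0]
now [ 70.7 198.4  82.   90.1] t 14.88 F [ 0.8  0.5 -0.7] w 33.9 gf 6.5 q [-0.11  0.7   1.25  0.    1.19 -0.08]
[0.382, -7.5, 0.6, -11.5, -0.0]
[0.382, -8.8, 0.2, -10.8, -0.0]
[0.382, -9.9, 0.3, -9.8, -0.0]
[0.382, -10.8, 0.2, -8.7, -0.0]
[0.382, -11.7, 0.2, -7.6, -0.0]
[0.382, -12.5, 0.3, -6.3, -0.0]
[0.382, -13.0, 0.2, -4.9, -0.0]
[0.382, -13.4, 0.3, -3.6, -0.0]
[0.382, -13.8, 0.2, -2.1, -0.0]
[0.382, -13.9, 0.2, -0.7, -0.0]
[0.382, -13.9, 0.3, 0.7, -0.0]
[0.382, -13.7, 0.2, 2.3, -0.0]
```

The face is about 36–40 px, so this one is pivoting as well. I'll continue.

carry_out:
  rows:
    - [[0.382, -8, 0.3, -12, 0], [0.382, -9, 0.3, -11, 0], [0.382, -10, 0.3, -10, 0], [0.382, -11, 0.3, -8.5, 0], [0.382, 0, 0, 0, 0]]

```text
time_s: 15.5
eef_pos: [0.6439, 0.0103, 0.1245]
orientation: [0.716, 0.698, 0.001, 0.001]
contact_force: [0.4, 0.5, 0.1]
gripper_width: 0.0343
gripper_force: 7.4
```

carry_out:
  rows:
    - [[0.382, -11, 0.3, -7.5, 0], [0.382, -12.5, 0.3, -6.5, 0], [0.382, -13, 0.3, -5, 0], [0.382, -13.5, 0.3, -3.5, 0], [0.382, 0, 0, 0, 0]]

```text
time_s: 16.12
eef_pos: [0.6436, -0.0398, 0.1464]
orientation: [0.716, 0.698, 0.0, 0.0]
contact_force: [-0.4, 0.3, 0.9]
gripper_width: 0.034
gripper_force: 6.7
```

carry_out:
  rows:
    - [[0.382, -14, 0.3, -2, 0], [0.382, -14, 0.3, -0.7, 0], [0.382, -14, 0.3, 0.8, 0], [0.382, -13.5, 0.3, 2, 0], [0.382, 0, 0, 0, 0]]

```text
time_s: 16.75
eef_pos: [0.6432, -0.0953, 0.1458]
orientation: [0.716, 0.698, -0.0, -0.0]
contact_force: [0.0, 0.5, -0.3]
gripper_width: 0.0339
gripper_force: 6.4
```

```bash
python3 cap.py w8.png;  python3 -c "
from plan import *
a=cv2.imread('pics/w6.png',0);b=cv2.imread('pics/w8.png',0)
print(a[140:220:4,136:141].mean(1).round().tolist())
print(b[140:220:4,136:141].mean(1).round().tolist())
c=imaging.camera('side'); cv2.imwrite('pics/s3.png',cv2.resize(c['pixels'][100:280,210:370],None,fx=3,fy=3)[:,:,::-1])
plan([])"
```

```text
[ 74.3  53.6 145.8  90. ] 6.371433479944244 [-0.07  -0.015  0.007] 16.75
[7.0, 6.0, 45.0, 110.0, 111.0, 110.0, 107.0, 206.0, 198.0, 196.0, 195.0, 193.0, 193.0, 192.0, 192.0, 190.0, 189.0, 71.0, 83.0, 92.0]
[138.0, 137.0, 137.0, 139.0, 138.0, 138.0, 137.0, 199.0, 193.0, 192.0, 191.0, 191.0, 191.0, 191.0, 191.0, 190.0, 190.0, 76.0, 88.0, 99.0]
now [ 74.3  54.6 145.8  90. ] t 16.85 F [-0.6 -1.3 -0.3] w 33.7 gf 6.4 q [-0.33  0.64  1.16 -0.    1.33 -0.3 ]
```

View pics/s3.png

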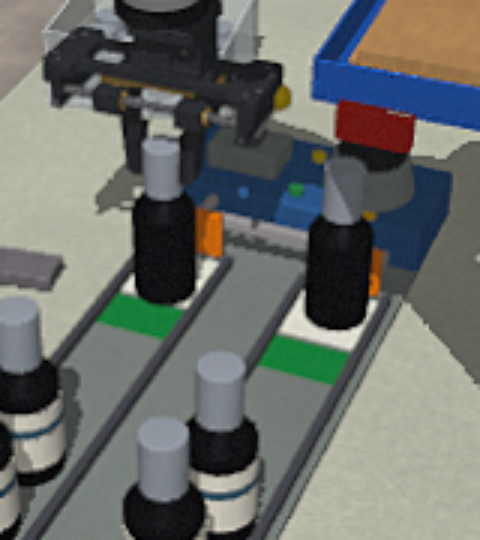

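Both bottles stand on white: far at about (165,245) and near at (340,270), each clear of its orange plate. I'll release and go to the knob.

carry_out:
  rows:
    - [[0.382, 0, 0, 2, 0], [0.382, 0, 0, 1.5, 0], [0.5, 0, 0, 0, 0], [0.6, 0, 0, 0, 0], [0.7, 0, 0, 0, 0]]

```text
time_s: 17.48
eef_pos: [0.6433, -0.0939, 0.1423]
orientation: [0.716, 0.698, -0.0, -0.0]
contact_force: [0.9, -0.3, 0.2]
gripper_width: 0.0604
gripper_force: 0.0
```

carry_out:
  rows:
    - [[1, 0, 0, -15, 0], [1, 0, 0, -25, 0], [1, 0, 0, -25, 0], [1, 0, 0, -15, 0], [1, 0, 0, 0, 0]]

```text
time_s: 18.1
eef_pos: [0.6436, -0.0941, 0.2238]
orientation: [0.716, 0.698, 0.001, 0.001]
contact_force: [-0.5, -0.2, 0.0]
gripper_width: 0.0881
gripper_force: 0.0
```

```bash
python3 -c "
from plan import *
plan([(1,-60,-110,220,180,10)])"
```

```text
now [ 74.7  54.8 223.8  90.1] t 18.1 F [-0.5 -0.2  0. ] w 88.1 gf 0.0 q [-0.33  0.58  1.05  0.    1.51 -0.3 ]
[1, -16.5, -13.5, 0.4, -9.0]
[1, -14.1, -15.9, 0.4, -9.0]
[1, -11.5, -17.9, 0.3, -9.0]
[1, -8.6, -19.5, 0.4, -9.0]
[1, -5.4, -20.6, 0.4, -9.0]
[1, -2.1, -21.1, 0.4, -9.0]
[1, 1.2, -21.3, 0.3, -9.0]
[1, 4.6, -20.8, 0.4, -9.0]
[1, 7.7, -19.8, 0.4, -9.0]
[1, 10.7, -18.4, 0.4, -8.9]
```

carry_out:
  rows:
    - [[1, -16.5, -13.5, 0, -9], [1, -14, -16, 0, -9], [1, -11.5, -18, 0, -9], [1, -8.5, -19.5, 0, -9], [1, -5.5, -20.5, 0, -9]]

```text
time_s: 18.73
eef_pos: [0.573, -0.175, 0.2214]
orientation: [0.392, 0.92, 0.0, -0.001]
contact_force: [0.8, -0.1, -0.9]
gripper_width: 0.0881
gripper_force: 0.0
```

carry_out:
  rows:
    - [[1, -2, -21, 0, -9], [1, 1, -21.5, 0, -9], [1, 4.5, -21, 0, -9], [1, 7.5, -20, 0, -9], [1, 10.5, -18.5, 0, -9]]

```text
time_s: 19.35
eef_pos: [0.504, -0.2563, 0.2215]
orientation: [0.01, 1.0, 0.001, -0.001]
contact_force: [0.3, 1.1, 0.5]
gripper_width: 0.088
gripper_force: 0.0
```

```bash
python3 -c "
from plan import *
w=imaging.camera('wrist'); hsv=cv2.cvtColor(w['pixels'],cv2.COLOR_RGB2HSV)
m=cv2.inRange(hsv,(0,140,70),(6,255,255))|cv2.inRange(hsv,(172,140,70),(180,255,255))
r=cv2.minAreaRect(cv2.findNonZero(cv2.morphologyEx(m,cv2.MORPH_OPEN,np.ones((3,3))))); b=cv2.boxPoints(r)
print(r, (inv(p,back(w,b,.134))*1e3).round(1).tolist(),(inv(p,back(w,[r[0]],.134))*1e3).round(1))
V=hsv[:,:,2]; # top face brighter
ys,xs=np.nonzero(m); print(np.percentile(V[m>0],[5,25,50,75,95]))
med=V[m>0]; thr=(np.percentile(med,10)+np.percentile(med,90))/2; mt=((m>0)&(V>thr)).astype(np.uint8); r2=cv2.minAreaRect(cv2.findNonZero(cv2.morphologyEx(mt,cv2.MORPH_OPEN,np.ones((3,3))))); print(r2,(inv(p,back(w,cv2.boxPoints(r2),.134))*1e3).round(1).tolist())
print('pred',proj(w,W(p,np.array([(-60,-110,134),(-96,-110,134),(-24,-110,134)])/1e3)))
for n in('wrist',):
  for d in imaging.landmark_of(n,'knob_grip'): print(d,inv(p,back(w,d['at'],.122))*1e3)
t=imaging.camera('top');s=imaging.camera('side')
for n,c in(('top',t),('side',s)):
  for b in('bottle_near','bottle_far'):
    for d in imaging.landmark_of(n,b)[:3]: print(n,b,(inv(p,back(c,d['at'],.008))*1e3).round(0),round(d['confidence'],2))
cv2.imwrite('pics/w9.png',w['pixels'][:,:,::-1])
plan([])"
```

```text
((253.0, 193.0), (92.0, 22.0), 90.0) [[-101.2, -116.9, 134.0], [-101.2, -101.0, 134.0], [-28.9, -99.6, 134.0], [-28.8, -117.0, 134.0]] [[ -66.5 -108.6  134. ]]
[100. 138. 178. 234. 238.]
((254.0, 195.5), (87.0, 18.0), 90.0) [[-97.5, -114.7, 134.0], [-97.6, -101.6, 134.0], [-28.8, -100.4, 134.0], [-28.8, -114.6, 134.0]]
pred [[251.13299474 201.2269009 ]
 [251.49584989 154.12965562]
 [250.79931016 244.5844195 ]]
{'at': [253.9, 189.2], 'confidence': 0.86} [[ -66.28190876 -107.74209734  122.        ]]
top bottle_near [[-76.  41.   8.]] 0.67
top bottle_far [[245. 167.   8.]] 0.86
top bottle_far [[66. 46.  8.]] 0.71
top bottle_far [[ 70. 107.   8.]] 0.32
side bottle_near [[ 71. 383.   8.]] 0.7
side bottle_near [[-76.  40.   8.]] 0.69
side bottle_near [[ 106. -302.    8.]] 0.24
side bottle_far [[-184. -146.    8.]] 0.92
side bottle_far [[252. 162.   8.]] 0.84
side bottle_far [[68. 71.  8.]] 0.81
now [ -59.6 -110.   222.4 -180. ] t 19.75 F [ 0.3  0.7 -0.2] w 88.5 gf 0.0 q [-0.68  0.44  1.31  0.    1.39 -2.22]
```

View pics/w9.png

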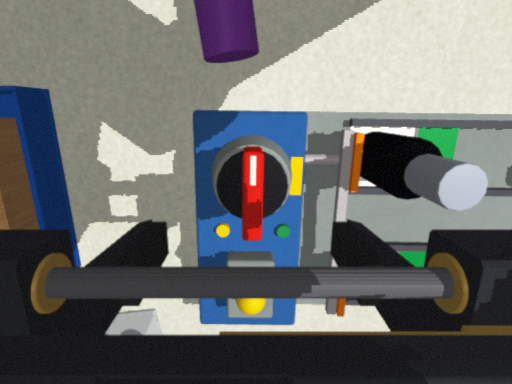

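The knob bar is aligned, with its centre near (253,193). That puts it at infeed (-62…-65, -109). Descend to it.

carry_out:
  rows:
    - [[0.6, 2, -1, 20, 0], [0.6, 1, 0, 20, 0], [0.5, 0, 0, 20, 0], [0.5, 0, 0, 20, 0], [0.5, 0, 0, 19, 0]]

```text
time_s: 20.38
eef_pos: [0.502, -0.2565, 0.1228]
orientation: [0.012, 1.0, 0.0, 0.0]
contact_force: [-0.4, 0.1, -0.2]
gripper_width: 0.0444
gripper_force: 0.0
```

carry_out:
  rows:
    - [[0.1, 0, 0, 0, 0], [0.1, 0, 0, 0, 0], [0.1, 0, 0, 0, 0], [0.1, 0, 0, 0, 0], [0.1, 0, 0, 0, 0]]

```text
time_s: 21.0
eef_pos: [0.5022, -0.2541, 0.1243]
orientation: [0.012, 1.0, 0.003, 0.0]
contact_force: [2.0, 15.6, 4.0]
gripper_width: 0.0159
gripper_force: 30.0
```

```bash
python3 -c "
from plan import *
plan([]); print(arm.state()['wrist_torque'])"
```

```text
now [ -62.6 -108.7  124.3 -179.9] t 21.0 F [ 2.  15.6  4. ] w 15.9 gf 30.0 q [-0.68  0.53  1.46  0.    1.15 -2.23]
[ 2.39618851 -0.56000341 -0.19914351]
```

carry_out:
  rows:
    - [[0.1, 0, 2.5, 0, 0], [0.1, 0, 0, 0, 0], [0.1, 0, 0, 0, 8], [0.1, 0, 0, 0, 8], [0.1, 0, 0, 0, 8]]

```text
time_s: 21.62
eef_pos: [0.5023, -0.2537, 0.1244]
orientation: [0.222, 0.975, 0.001, 0.001]
contact_force: [2.2, 8.1, 4.5]
gripper_width: 0.0161
gripper_force: 30.0
```

carry_out:
  rows:
    - [[0.1, 0, 0, 0, 8], [0.1, 0, 0, 0, 8], [0.1, 0, 0, 0, 0]]

```text
time_s: 22.0
eef_pos: [0.5023, -0.2536, 0.1243]
orientation: [0.354, 0.935, 0.001, 0.001]
contact_force: [1.7, 6.4, 4.7]
gripper_width: 0.0158
gripper_force: 30.0
```

```bash
python3 -c "
from plan import *
plan([]); print(arm.state()['wrist_torque'])"
```

```text
now [ -62.5 -108.2  124.3  140. ] t 22.0 F [1.7 6.4 4.7] w 15.8 gf 30.0 q [-0.68  0.53  1.46  0.    1.15 -1.53]
[ 1.33642078 -0.55643585  0.08795029]
```

Smooth, with low forces. I'll take it to the stop.

carry_out:
  rows:
    - [[0.1, 0, 0, 0, 8], [0.1, 0, 0, 0, 8], [0.1, 0, 0, 0, 8], [0.1, 0, 0, 0, 8], [0.1, 0, 0, 0, 7]]

```text
time_s: 22.62
eef_pos: [0.5026, -0.2535, 0.1244]
orientation: [0.647, 0.763, 0.001, 0.0]
contact_force: [4.4, 8.2, 4.0]
gripper_width: 0.0158
gripper_force: 30.1
```

carry_out:
  rows:
    - [[0.1, 0, 0, 0, 3], [0.1, 0, 0, 0, 2], [0.1, 0, 0, 0, 0]]

```text
time_s: 23.0
eef_pos: [0.5026, -0.2537, 0.1244]
orientation: [0.678, 0.735, 0.001, 0.001]
contact_force: [4.5, 8.1, 4.2]
gripper_width: 0.016
gripper_force: 31.2
```

```bash
cat > chk.py <<'E'
from plan import *
plan([]); print(arm.state()['wrist_torque'])
c=imaging.camera('side'); hsv=cv2.cvtColor(c['pixels'],cv2.COLOR_RGB2HSV)
m=cv2.inRange(hsv,(5,150,110),(18,255,255)); z=m*0; z[150:250,230:360]=m[150:250,230:360]
n,l,st,ce=cv2.connectedComponentsWithStats(z)
for i in np.argsort(-st[1:,4])[:3]+1: print('orange',st[i].tolist(),ce[i].round(1),(inv(p,back(c,[ce[i]],.0345))*1e3).round(0))
for nm in('side','top'):
  if nm=='top': imaging.camera('top')
  cc=c if nm=='side' else imaging.camera('top')
  for b in('bottle_near','bottle_far','near_a','far_a'):
    print(nm,b,[((inv(p,back(cc,d['at'],.008))*1e3).round(0)[0,:2].tolist(),round(d['confidence'],2)) for d in imaging.landmark_of(nm,b)[:4]])
E
python3 chk.py
```

```text
now [ -62.2 -108.3  124.4   96.1] t 23.0 F [4.5 8.1 4.2] w 16.0 gf 31.2 q [-0.68  0.53  1.46  0.    1.15 -0.76]
[ 1.1790186  -0.7791265   0.72640092]
orange [271, 183, 4, 15, 60] [272.5 190. ] [[50. 61. 34.]]
orange [325, 197, 5, 15, 51] [327.3 203.8] [[-101.   63.   34.]]
side bottle_near [([-87.0, 97.0], 0.92)]
side bottle_far [([-173.0, -165.0], 0.97), ([252.0, 160.0], 0.85), ([81.0, 90.0], 0.7), ([77.0, 384.0], 0.53)]
side near_a [([-68.0, 380.0], 0.69), ([-84.0, 310.0], 0.66)]
side far_a [([78.0, 380.0], 0.81), ([-84.0, 318.0], 0.73), ([81.0, 309.0], 0.58)]
top bottle_near [([-84.0, 90.0], 0.65)]
top bottle_far [([79.0, 87.0], 0.79), ([248.0, 171.0], 0.76)]
top near_a [([-72.0, 302.0], 0.9), ([-68.0, 381.0], 0.55), ([78.0, 304.0], 0.3)]
top far_a [([86.0, 308.0], 0.66), ([69.0, 377.0], 0.59)]
```

The knob is at its stop: torque is rising, the pusher faces are at y≈62 and the bottles at y≈90 on green. Let go and rise.

carry_out:
  rows:
    - [[0.5, 0, 0, 0, -2], [1, 0, 0, 0, 0], [1, 0, 0, 0, 0], [1, 0, 0, 0, 0], [1, 0, 0, 0, 0]]

```text
time_s: 24.18
eef_pos: [0.5017, -0.2546, 0.1235]
orientation: [0.665, 0.747, -0.0, -0.0]
contact_force: [0.2, 0.5, 0.2]
gripper_width: 0.0639
gripper_force: 0.5
```

carry_out:
  rows:
    - [[1, 0, 0, 0, 0], [1, 0, 0, 0, 0], [1, 0, 0, -15, 0], [1, 0, 0, -30, 0], [1, 0, 0, -30, 0]]

```text
time_s: 24.8
eef_pos: [0.5018, -0.2546, 0.2005]
orientation: [0.665, 0.747, -0.0, 0.001]
contact_force: [0.2, 0.3, 0.5]
gripper_width: 0.0874
gripper_force: 0.0
```

```bash
python3 chk.py; python3 -c "
from plan import *
w=imaging.camera('wrist'); hsv=cv2.cvtColor(w['pixels'],cv2.COLOR_RGB2HSV)
m=cv2.inRange(hsv,(0,140,70),(6,255,255))|cv2.inRange(hsv,(172,140,70),(180,255,255))
r=cv2.minAreaRect(cv2.findNonZero(cv2.morphologyEx(m,cv2.MORPH_OPEN,np.ones((3,3)))));print((inv(p,back(w,cv2.boxPoints(r),.134))*1e3).round(0).tolist())
y=cv2.inRange(hsv,(18,150,100),(32,255,255)); n,l,st,ce=cv2.connectedComponentsWithStats(y)
for i in np.argsort(-st[1:,4])[:3]+1: print('yellow',st[i].tolist(),(inv(p,back(w,[ce[i]],.125))*1e3).round(0))
plan([(0,-4,-110,200,170,8),(0,-4,-110,131,170,3)])"
```

```text
now [ -62.9 -109.2  200.5   98. ] t 24.8 F [0.2 0.3 0.5] w 87.4 gf 0.0 q [-0.68  0.45  1.36 -0.    1.33 -0.79]
[-0.01815154 -0.14973191 -0.02258094]
orange [266, 167, 18, 19, 221] [275.9 175.8] [[67. -3. 34.]]
orange [323, 181, 15, 18, 180] [330.7 188.7] [[-89.  -3.  34.]]
side bottle_near [([-83.0, 96.0], 0.97)]
side bottle_far [([-171.0, -156.0], 0.68), ([78.0, 91.0], 0.65), ([256.0, 156.0], 0.56)]
side near_a [([-72.0, 386.0], 0.63), ([-87.0, 320.0], 0.57), ([5.0, -324.0], 0.49)]
side far_a [([76.0, 382.0], 0.9), ([82.0, 309.0], 0.79)]
top bottle_near [([-78.0, 93.0], 0.63)]
top bottle_far [([251.0, 171.0], 0.62), ([77.0, 84.0], 0.58)]
top near_a [([-74.0, 312.0], 0.84), ([-67.0, 373.0], 0.83)]
top far_a [([77.0, 376.0], 0.7), ([90.0, 296.0], 0.59), ([71.0, 101.0], 0.55)]
[[-98.0, -116.0, 134.0], [-97.0, -92.0, 134.0], [-28.0, -92.0, 134.0], [-27.0, -116.0, 134.0]]
yellow [360, 207, 38, 34, 909] [[  33. -108.  125.]]
yellow [236, 124, 44, 19, 529] [[-65. -58. 125.]]
yellow [443, 253, 25, 60, 402] [[ 104. -148.  125.]]
now [ -63.1 -109.1  198.1   98.1] t 25.4 F [-0.1 -0.   0.4] w 88.1 gf 0.0 q [-0.68  0.45  1.36  0.    1.33 -0.79]
[0, -1.1, 7.3, -0.2, -9.0]
[0, -2.3, 7.0, -0.3, -9.0]
[0, -3.4, 6.6, -0.2, -9.0]
[0, -4.3, 6.0, -0.2, -9.0]
[0, -5.2, 5.2, -0.3, -9.0]
[0, -6.0, 4.3, -0.2, -9.0]
[0, -6.6, 3.4, -0.2, -9.0]
[0, -7.0, 2.3, -0.3, -8.9]
[0, 0.0, -0.0, 23.0, -0.0]
[0, 0.0, -0.0, 23.0, -0.0]
[0, 0.0, -0.0, 23.0, -0.0]
```

The knob is back at rest, the pusher is home and the bottles stand on green. Now the lever.

carry_out:
  rows:
    - [[0, -1, 7.3, 0, -10], [0, -2.3, 7, 0, -10], [0, -3.4, 6.6, 0, -10], [0, -4.4, 6, 0, -10], [0, -5.4, 5, 0, -10]]

```text
time_s: 26.02
eef_pos: [0.5389, -0.2549, 0.1983]
orientation: [0.285, 0.959, 0.0, -0.0]
contact_force: [-0.9, -0.2, 0.0]
gripper_width: 0.0405
gripper_force: 0.0
```

carry_out:
  rows:
    - [[0, -6, 4, 0, -10], [0, -6.8, 3, 0, -10], [0, -7, 2, 0, -10], [0, 0, 0, 0, 0], [0, 0, 0, 0, 0]]

```text
time_s: 26.65
eef_pos: [0.5604, -0.2545, 0.1984]
orientation: [0.031, 1.0, 0.0, -0.0]
contact_force: [-0.0, 0.8, 0.2]
gripper_width: 0.0006
gripper_force: 0.0
```

```bash
python3 -c "
from plan import *
plan([(0,-3,-109,170,180,2),(0,-3,-109,130,180,3),(0,75,-109,130,180,6)])"
```

```text
now [  -4.4 -107.7  198.4  177.9] t 26.65 F [-0.   0.8  0.2] w 0.6 gf 0.0 q [-0.62  0.54  1.2  -0.    1.4  -2.13]
[0, -0.7, -0.6, 14.2, -1.1]
[0, -0.7, -0.7, 14.2, -1.0]
[0, 0.0, -0.0, 13.3, -0.0]
[0, 0.0, -0.0, 13.4, -0.0]
[0, 0.0, -0.0, 13.3, -0.0]
[0, -13.0, 0.0, -0.0, -0.0]
[0, -13.0, 0.0, -0.0, -0.0]
[0, -13.0, 0.0, -0.0, -0.0]
[0, -13.0, 0.0, -0.0, -0.0]
[0, -13.0, 0.0, -0.0, -0.0]
[0, -13.0, 0.1, -0.0, -0.0]
```

carry_out:
  rows:
    - [[0, -1, -0.5, 14, 0], [0, 0, -0.5, 14, 0], [0, 0, 0, 13.5, 0], [0, 0, 0, 13.5, 0], [0, 0, 0, 13.5, 0]]

```text
time_s: 27.28
eef_pos: [0.5616, -0.2556, 0.129]
orientation: [0.03, 1.0, 0.0, -0.0]
contact_force: [1.2, -0.2, 0.6]
gripper_width: 0.0004
gripper_force: 0.0
```

carry_out:
  rows:
    - [[0, -12, 0, 0, 0], [0, -12, 0, 0, 0], [0, -12, 0, 0, 0], [0, -12, 0, 0, 0], [0, -11, 0, 0, 0]]

```text
time_s: 27.9
eef_pos: [0.6215, -0.259, 0.1302]
orientation: [0.03, 1.0, -0.0, 0.0]
contact_force: [-1.1, -0.3, -1.0]
gripper_width: 0.0002
gripper_force: 0.7
```

carry_out:
  rows:
    - [[0, -5, 0, 0, 0], [0, -4, 0, 0, 0], [0, 0, 0, 0, 0]]

```text
time_s: 28.28
eef_pos: [0.6294, -0.2596, 0.1299]
orientation: [0.03, 1.0, 0.0, -0.0]
contact_force: [-0.9, 0.8, -0.6]
gripper_width: 0.0006
gripper_force: 0.6
```

```bash
cat > lev.py <<'E'
from plan import *
plan([])
for n,roi in(('top',(335,165,375,215)),('side',(270,100,330,160)),('wrist',(0,0,512,384))):
  c=imaging.camera(n); hsv=cv2.cvtColor(c['pixels'],cv2.COLOR_RGB2HSV); m=cv2.inRange(hsv,(18,150,90),(32,255,255)); z=m*0;x0,y0,x1,y1=roi;z[y0:y1,x0:x1]=m[y0:y1,x0:x1]
  k,l,st,ce=cv2.connectedComponentsWithStats(z)
  for i in np.argsort(-st[1:,4])[:2]+1: print(n,st[i].tolist(),(inv(p,back(c,[ce[i]],.125))*1e3).round(0))
E
python3 lev.py
```

```text
now [  64.7 -111.   129.9  178.1] t 28.27 F [-0.9  0.8 -0.6] w 0.6 gf 0.6 q [-0.56  0.71  1.08 -0.    1.35 -2.08]
side [280, 128, 6, 5, 23] [[ 86. -97. 125.]]
side [314, 150, 5, 4, 15] [[-37. -24. 125.]]
wrist [271, 326, 115, 8, 827] [[112. -72. 125.]]
wrist [310, 0, 20, 43, 756] [[-35. -80. 125.]]
```

Nearly over. I'll push on until the stop is felt.

carry_out:
  rows:
    - [[0, -4, 0, 0, 0], [0, 0, 0, 0, 0]]

```text
time_s: 28.68
eef_pos: [0.6303, -0.2597, 0.13]
orientation: [0.03, 1.0, 0.001, -0.005]
contact_force: [-20.7, 2.3, 6.0]
gripper_width: 0.0003
gripper_force: 10.0
```

carry_out:
  rows:
    - [[0, -3, 0, 0, 0], [0, 0, 0, 0, 0]]

```text
time_s: 28.92
eef_pos: [0.6308, -0.2597, 0.1299]
orientation: [0.03, 1.0, 0.001, -0.008]
contact_force: [-35.1, 3.3, 12.5]
gripper_width: 0.0002
gripper_force: 17.2
```

Stop reached. Back off and rise clear.

carry_out:
  rows:
    - [[0, 15, 0, 0, 0], [0, 15, 0, 0, 0], [0, 0, 0, -35, 0], [0, 0, 0, -40, 0], [0, 20, 0, -20, 0]]

```text
time_s: 29.55
eef_pos: [0.5875, -0.2574, 0.2276]
orientation: [0.029, 1.0, -0.001, 0.002]
contact_force: [1.1, 0.5, -0.4]
gripper_width: 0.0003
gripper_force: 0.0
```

carry_out:
  rows:
    - [[0, 50, 0, 0, 0], [0, 50, 0, 0, 0], [0, 40, 0, 0, 0], [0, 0, 0, 0, 0]]

```text
time_s: 30.05
eef_pos: [0.4453, -0.2487, 0.226]
orientation: [0.031, 1.0, -0.0, 0.001]
contact_force: [0.2, -0.6, -0.6]
gripper_width: 0.0004
gripper_force: 0.0
```

```bash
python3 lev.py; python3 chk.py
```

```text
now [-119.6 -104.8  226.   177.9] t 30.05 F [ 0.2 -0.6 -0.6] w 0.4 gf 0.0 q [-0.74  0.34  1.46  0.    1.34 -2.25]
top [350, 171, 7, 7, 35] [[  87. -111.  125.]]
top [357, 205, 2, 3, 6] [[  -3. -125.  125.]]
side [280, 125, 8, 8, 55] [[  87. -107.  125.]]
side [314, 150, 5, 4, 14] [[-36. -24. 125.]]
wrist [259, 326, 127, 8, 834] [[ 13. -38. 125.]]
wrist [274, 254, 8, 59, 253] [[-35. -83. 125.]]
now [-117.3 -105.1  225.4  178.1] t 30.2 F [-0.7  0.7  0.5] w 0.3 gf 0.0 q [-0.74  0.34  1.46  0.    1.34 -2.25]
[ 0.06758634 -0.14418114 -0.01284301]
orange [266, 167, 18, 19, 222] [275.9 175.8] [[67. -3. 34.]]
orange [323, 181, 15, 18, 179] [330.7 188.8] [[-89.  -3.  34.]]
side bottle_near [([-74.0, 100.0], 0.88)]
side bottle_far [([-180.0, -159.0], 0.94), ([254.0, 157.0], 0.68), ([89.0, 92.0], 0.56), ([19.0, -38.0], 0.27)]
side near_a [([-71.0, 389.0], 0.83), ([-88.0, 314.0], 0.78)]
side far_a [([83.0, 302.0], 0.93), ([80.0, 384.0], 0.8)]
top bottle_near [([-80.0, 87.0], 0.84)]
top bottle_far [([-179.0, -137.0], 0.66), ([245.0, 171.0], 0.65), ([78.0, 89.0], 0.55), ([-66.0, -134.0], 0.23)]
top near_a [([-76.0, 305.0], 0.83), ([-77.0, 378.0], 0.64)]
top far_a [([78.0, 377.0], 0.86), ([88.0, 300.0], 0.66)]
```

The lever tip is at x≈87 (full throw is 89) after meeting its stop. The pusher is home, the bottles are on green and the bystanders are unmoved.

```bash
python3 -c "
from workcell import arm
print(arm.hand_in())"
```

```text
the job is handed in; nothing more can be done
None
```

I handed the job in at about 30 s of the 72 s allowed: both bottles stand on the green strips, the knob has sprung back to rest, and the lever is over at its far stop; the hand-in returned no verdict.

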